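# Dip the vacuum pump's oil and present the rod for reading

### The job

Check the oil of the blue vacuum pump: flip open the red dust cap on its slanted filler neck, take the dip rod by its yellow handle from its grey rest and push it down the neck until its brass collar stops on the mouth. Then draw the rod fully out and hold it level with its tip a few centimetres above the white tile, so that it can be read; finish there, still holding the rod in the gripper and touching neither tile nor bench with it, and leave the other things on the bench undisturbed.

Things in the scene. Friction and masses are not known exactly. Their poses are not given: they have to be found in the camera images.
- pump: Blue and grey bench vacuum pump, fixed, 130 x 285 mm, 175 mm high, long side along its y axis. Origin on the bench under the middle of the blue oil case (110 x 110 mm, top 115 mm high); +y runs toward the grey motor, -y toward the end that carries the filler neck, z up.
- filler_neck: Slanted steel filler neck, fixed to the pump, rising outward at 40 degrees above level. Origin at the centre of its mouth, 143 mm above the bench; z points out along the bore (the rod goes in along -z), y uphill across the mouth, back over the pump; x level. Rim 31 mm, tube 22 mm outside. Bore 12 mm wide, funnelled to 21 mm at the mouth (last 8 to 14 mm), free for 130 mm of depth.
- dust_cap (a joint): Red plastic dust cap hinged below the neck's mouth; rad, 0 = shut, grows as it swings out and down, 2.9 = fully open, hanging folded under the neck. It has no spring or latch and weighs 20 g: pushed outward past about 0.7 rad it falls fully open by its own weight.
- cap_tab (a point): Middle of the cap's tab (15 mm wide, 4 mm thick), which sticks up past the rim; cap shut, it is 29 mm uphill of the mouth's centre along the neck's y, and the tab spans 17 to 41 mm there. The space behind it, on the pump side, is free above the tube: pushing the tab from there level outward (the level part of the neck's z) opens the cap. Moves with the cap.
- gauge_rod: Dip rod, 195 mm long, 70 to 110 g: round steel rod 8 mm thick with two black rings near its tapered tip; brass collar 28 mm across; yellow handle 14 mm wide (y), 18 mm high (z). Origin on the axis at the collar's seat face, x toward the tip; tip at x = 115 mm, collar 0 to -6 mm, handle -6 to -80 mm. At the start it lies level in its rest, axis 50 mm above the bench, handle free on both sides.
- rod_tip (a point): Tip of the rod, 115 mm from the collar's seat face. Axes as the rod.
- rod_grip (a point): Good place to grip the handle, on the axis, 36 mm behind the collar's seat face. Axes as the rod.
- rod_rest: Grey rest for the rod, fixed, 110 x 50 mm base 8 mm thick; two notched posts 34 mm either side of the middle, 61 mm high, open at the top. Origin under its middle, x axis along the rod toward its tip. The handle overhangs the base.
- tile: White glazed tile, fixed, 108 x 108 mm, 8 mm thick, lying on the bench. Origin under its middle, z up.
- filled_0: Small amber dropper bottle, 33 mm wide, 104 mm high, loose, not to be disturbed. Origin under its middle.
- filled_1: Another amber dropper bottle of the same size, loose, not to be disturbed. Origin under its middle.
- beaker: Clear beaker, 55 mm wide, 62 mm high, loose, not to be disturbed. Origin under its middle.
- mortar: White porcelain mortar, 71 mm wide, 54 mm high, loose, not to be disturbed. Origin under its middle.
- funnel: White funnel standing on its rim, 65 mm wide, 69 mm high, loose, not to be disturbed. Origin under its middle.
Mind the look-alikes: they are no part of the job. There is more than one size of the tile; the one meant has the size given above.

How it is judged:
By the outcome, as a careful person would: the job done as asked, in the order asked, and still so for the second after the job is handed in, while the arm keeps its last pose, push and grip.
It also fails if it takes over 67 s, if anything falls off the work surface, if the arm or the gripper's body presses on something with over 40 N, if the wrist force passes 120 N, or if a joint passes its speed limit or range.

### The arm

A 6-joint arm with a two-finger parallel gripper is mounted at the origin on a cart in front of the work surface, level with it; the furniture and walls round the work are solid. World frame = base frame: x ahead of the robot, y to its left, z up, the work surface at z = 0. Lengths are in m, angles in rad, forces in N, time in s.
With the tool pointing down it reaches from about 0.375 to 0.975 m from the base axis. Payload 3.8 kg.
Tool frame: the origin (TCP) lies midway between the tips of the shut fingers; the grasp point (between the pads) lies 19 mm behind it; z points along the fingers, y is the line along which they close (so a half turn about z gives the same grasp; the last joint's range is limited). The gripper opens to 85 mm and grips with 20 to 120 N. Pads are 22 mm wide; open, the fingers measure 114 mm over their backs; the gripper's body (76 mm by 85 mm) begins 54 mm behind the grasp point. The pads swing forward as they close: fully open they stand 13 mm farther back than shut.
Start: joints at [-1.331, 0.264, 1.604, -0, 1.274, -0.037], TCP at [0.184, -0.649, 0.192] pointing down, gripper open.
Joint ranges: [-2.63, 2.63], [-0.94, 2.18], [0.31, 2.57], [-1.31, 4.45], [0, 2.66], [-2.55, 2.55]. Speed limits (rad/s): [2.57, 2.57, 3.14, 3.14, 3.14, 3.14].

### API

Orientations are given as a rotation vector (axis times angle).
In Python, from workcell import status, read_camera, workorder, masks_of gives the robot as it stands.
- The arm moves only by the tool drive_tool, never from a script. Its argument "rows" is a list of rows, each a list of 7 numbers: the turn, a rotation vector about the tool's x, y, z in degrees, then the shift along the tool's x, y, z in m, then the opening, from 0 (shut) to 1 (fully open). In form: [[ax, ay, az, tx, ty, tz, claw], ...]. A call has 1 to 8 rows; each row shifts and turns the commanded pose from where the row before left it, along the tool's axes as they then stand; what a row does not reach is not made up. A row lasts 1/12 s, in which the tool goes at most 41.7 mm and 7.16 degrees, less where a joint would pass 70% of its speed; a pose out of reach is approached as far as the arm can. A call is refused whole if a number of a shift passes 0.0417 or a number of a turn 7.16, either way. A call with a gripper value outside its range is refused whole. The fingers move at their own pace and stop on an object; "force" is the grip in N (left out, the last holds). Time passes only in rows, so rows that do not move let the fingers close. It gives the time, the measured TCP pose, the force, the opening and the grip force at its end, in the units of the state.
- status.read_state(): the state, without advancing time (a new reading comes with each control period).
- read_camera(name): name is "side" or "top"; returns a dict with "color" (400x640x3 uint8, red, green, blue), "intrinsics" (3x3 intrinsics, pixels), "D" ([k1, k2, p1, p2, k3] as OpenCV has them; the pictures are not rectified), "world_from_camera" (4x4, takes a point from camera to world coordinates). Camera axes: x right, y up, looking along -z (the intrinsics and any distortion apply to the point x, -y, -z); pixel columns grow to the right and rows downward; lengths in m; the calibration is good to about 2 mm. A picture is of the moment at which its call begins. There is no depth.
- workorder.finish_job(): hands the job in; it is judged then, once.
Trained networks look in a picture, given as the dict that the camera call returned (one of the last four; its "shot" number tells which), for a name from the list of things; names that differ only in an ending like _2 or _b are one class to them, and where a whole thing is asked for, a point or a joint stands for the part that bears it (a point fixed in the world has none). Each returns a list of dicts, best first, with "score" (0 to 1); they miss things now and then, are a little off and sometimes report something else, mostly with a low value. They report only what shows in the picture. A call takes as long as a camera call. They do not tell look-alikes from the thing itself.
- masks_of(picture, name): "mask" (400x640 bool, what is visible of it) and "bbox" ([left, top, right, bottom] in pixels, round what is visible of it).
The state is a dict: "time": time; "q": joint angles; "joint_vel": joint speeds; "joint_torque": joint torques, N m; "tool_pos": TCP position; "tcp_rot": TCP orientation; "wrist_force": force on the tool from outside, world axes, zero at the start; "torque": the same for the moment, N m; "width": opening from 0.0 (shut) to 1.0 (fully open); "grip_force": force on a finger pad.
Only numpy, scipy, OpenCV 4.12 (cv2) and the standard library are available. Lean on these libraries where they do the work, as an engineer would, in place of code of your own. Each camera call takes 0.05 s, during which the arm holds its last target. There are 200 camera calls.

## Working session

There is one attempt and no reset: what is moved stays moved. The work goes in short steps, Python scripts to look and compute and a tool call to move; the robot and the scene stay as the last step left them, time stands still between calls to the robot, and variables do not carry over. Pictures are saved under pics/ and viewed, at most 10 in all, crops included, and the job is handed in when it is done.

Besides the shell and the picture viewer there is one more tool, called after ">>>" as name(argument=value, ...) on one line, values as JSON. drive_tool: Moves the arm, as the interface text tells. Its arguments: {"type":"object","properties":{"rows":{"type":"array"},"force":{"type":"number"}},"required":["rows"]}

```bash
mkdir -p pics; ls
cat > h.py <<'E'
import numpy as np, cv2
from scipy.spatial.transform import Rotation as R
from workcell import status, read_camera, workorder, masks_of
def proj(p,P):
    P=np.atleast_2d(P).astype(float); T=np.linalg.inv(p['world_from_camera']); c=P@T[:3,:3].T+T[:3,3]
    c=c*[1,-1,-1]
    return cv2.projectPoints(c,np.zeros(3),np.zeros(3),np.array(p['intrinsics'],float),np.array(p['D'],float))[0][:,0]
def ray(p,uv):
    u=cv2.undistortPoints(np.array([[uv]],float),np.array(p['intrinsics'],float),np.array(p['D'],float))[0,0]
    T=np.array(p['world_from_camera']); d=T[:3,:3]@np.array([u[0],-u[1],-1]); return T[:3,3],d/np.linalg.norm(d)
def atz(p,uv,z):
    o,d=ray(p,uv); return o+d*(z-o[2])/d[2]
def tri(rs):
    A=sum(np.eye(3)-np.outer(d,d) for o,d in rs); b=sum((np.eye(3)-np.outer(d,d))@o for o,d in rs); return np.linalg.solve(A,b)
def save(p,n): cv2.imwrite('pics/'+n,p['color'][:,:,::-1])
E
python3 - <<'E'
from h import *
s=status.read_state(); print(s)
for n in ['side','top']:
    p=read_camera(n); save(p,n+'0.png'); print(n,np.round(p['world_from_camera'],3).tolist(),np.round(p['intrinsics'],1).tolist())
    for k in ['pump','filler_neck','dust_cap','cap_tab','gauge_rod','rod_tip','rod_grip','rod_rest','tile','filled_0','beaker','mortar','funnel']:
        print(k,[(round(m['score'],2),np.round(m['bbox']).tolist()) for m in masks_of(p,k)])
E
```

```text
pics
{'time': 0.0, 'q': array([-1.33090391e+00,  2.64751905e-01,  1.60538641e+00,  5.53229277e-06,
        1.27373821e+00, -3.69157426e-02]), 'joint_vel': array([-0.0010853 , -0.00123241,  0.00128501,  0.00053976,  0.00091796,
        0.00104706]), 'joint_torque': array([-3.12052514e-03, -5.15117919e+01, -3.67317724e+01, -1.78409041e-04,
        1.30412015e-02, -7.25685368e-06]), 'tool_pos': array([ 0.18425879, -0.64849092,  0.1907563 ]), 'tcp_rot': array([-3.10930038e+00, -4.33106317e-01,  3.54944176e-04]), 'wrist_force': array([-0.1897101 ,  0.86605366,  0.18899004]), 'torque': array([-0.01790301, -0.01963561, -0.01252365]), 'grip_force': 0.0, 'width': 1.0004552453546083}
side [[0.996, -0.068, 0.054, 0.659], [0.085, 0.629, -0.773, -0.841], [0.018, 0.775, 0.632, 0.74], [0.0, 0.0, 0.0, 1.0]] [[400.2, 0.0, 315.0], [0.0, 400.2, 200.4], [0.0, 0.0, 1.0]]
pump [(0.63, [279.0, 97.0, 333.0, 176.0])]
filler_neck [(0.71, [288.0, 129.0, 300.0, 151.0])]
dust_cap [(0.67, [284.0, 132.0, 297.0, 149.0])]
cap_tab [(0.53, [282.0, 130.0, 298.0, 150.0]), (0.46, [219.0, 246.0, 252.0, 314.0])]
gauge_rod 
[... 953 characters left out ...]
63, [213.0, 228.0, 240.0, 243.0]), (0.44, [353.0, 249.0, 420.0, 263.0])]
dust_cap [(0.6, [223.0, 226.0, 241.0, 239.0]), (0.26, [433.0, 190.0, 445.0, 206.0])]
cap_tab [(0.49, [222.0, 226.0, 243.0, 243.0])]
gauge_rod [(0.63, [359.0, 251.0, 420.0, 268.0])]
rod_tip [(0.6, [356.0, 252.0, 419.0, 264.0])]
rod_grip [(0.51, [355.0, 251.0, 420.0, 268.0])]
rod_rest [(0.56, [357.0, 246.0, 392.0, 268.0])]
tile [(0.87, [383.0, 142.0, 409.0, 173.0]), (0.82, [289.0, 219.0, 335.0, 263.0])]
filled_0 [(0.7, [430.0, 189.0, 446.0, 207.0]), (0.47, [417.0, 178.0, 434.0, 190.0])]
beaker [(0.76, [365.0, 182.0, 390.0, 200.0])]
mortar [(0.72, [230.0, 174.0, 254.0, 195.0])]
funnel [(0.72, [262.0, 168.0, 284.0, 190.0])]
```

View pics/side0.png

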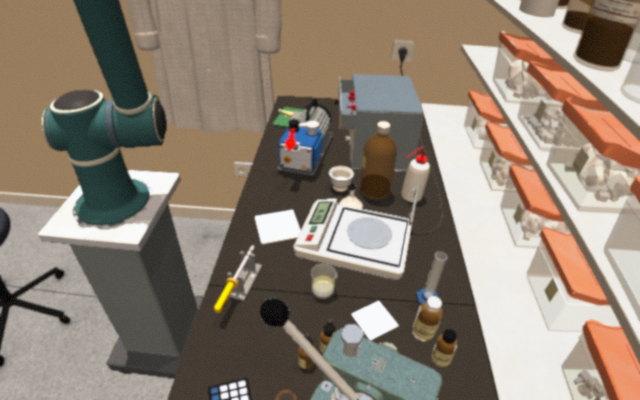

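View pics/top0.png

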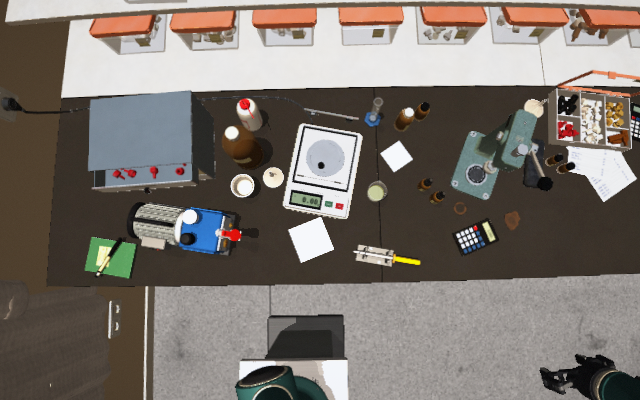

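Side view: pump at (305,140) with the red cap at (291,140), rod with yellow handle at (228,290), tiles at (277,226) and (374,320). Top view: pump at (190,228), cap at (232,235), rod at (390,257), tiles at (311,240) and (396,157). I'll make one close collage to check these and measure masks.

Run:
```python
from h import *
ps=read_camera('side'); pt=read_camera('top')
def crop(p,x,y,w,h,s): return cv2.resize(p['color'][y:y+h,x:x+w,::-1],None,fx=s,fy=s,interpolation=cv2.INTER_CUBIC)
a=np.hstack([crop(pt,180,195,80,60,5),crop(pt,345,235,80,60,5)])
b=np.hstack([crop(ps,262,90,80,60,5) if 0 else crop(ps,262,115,80,60,5),crop(ps,205,245,80,60,5)])
cv2.imwrite('pics/c1.png',np.vstack([a,b]))
for p,n in ((ps,'side'),(pt,'top')):
    for m in masks_of(p,'tile')[:2]:
        c=max(cv2.findContours(m['mask'].astype(np.uint8),0,2)[0],key=cv2.contourArea)
        box=cv2.boxPoints(cv2.minAreaRect(c)); ap=cv2.approxPolyDP(c,4,True)[:,0]
        P=np.array([atz(p,u,.008)[:2] for u in ap]); print(n,m['score'],np.round(P,3).tolist(),np.round(np.linalg.norm(P-np.roll(P,1,0),axis=1),3))
    for k,col in (('yellow',None),('red',None)):
        hsv=cv2.cvtColor(p['color'],cv2.COLOR_RGB2HSV)
        if k=='yellow': mk=cv2.inRange(hsv,(22,150,120),(34,255,255))
        else: mk=cv2.inRange(hsv,(0,170,110),(8,255,255))|cv2.inRange(hsv,(172,170,110),(180,255,255))
        n_,l,st,ce=cv2.connectedComponentsWithStats(mk)
        for i in range(1,n_):
            if st[i,4]>25:
                ys,xs=np.nonzero(l==i); q=np.c_[xs,ys].astype(float); v=np.linalg.svd(q-q.mean(0),full_matrices=False)[2][0]; t=(q-q.mean(0))@v
                print(n,k,st[i].tolist(),np.round(ce[i],1),'ends',np.round(q.mean(0)+v*t.min(),1),np.round(q.mean(0)+v*t.max(),1))
```

```text
side 0.98 [[0.531, 0.0], [0.442, -0.039], [0.479, -0.131], [0.564, -0.089]] [0.095 0.097 0.1   0.095]
side 0.57 [[0.766, -0.287], [0.709, -0.322], [0.745, -0.383], [0.805, -0.344]] [0.069 0.067 0.071 0.072]
side yellow [214, 281, 20, 31, 257] [223.4 296. ] ends [231.5 281.3] [215.3 310.6]
side red [350, 91, 4, 10, 30] [351.7  95.7] ends [352.1  91. ] [351.3 100. ]
side red [285, 128, 10, 22, 134] [290.5 139.6] ends [292.4 127.9] [289.  149.2]
side red [416, 154, 11, 9, 73] [421.3 157.9] ends [415.9 156.2] [426.2 159.5]
top 0.95 [[0.571, -0.092], [0.536, 0.005], [0.44, -0.033], [0.48, -0.127]] [0.097 0.103 0.104 0.102]
top 0.74 [[0.801, -0.341], [0.77, -0.286], [0.712, -0.318], [0.746, -0.372]] [0.064 0.063 0.066 0.064]
top yellow [393, 256, 28, 9, 141] [406.6 260.1] ends [393.  257.8] [420.1 262.4]
top red [422, 13, 32, 13, 93] [435.   21.9] ends [421.   19.8] [452.9  24.6]
top red [506, 16, 9, 8, 34] [509.4  19.9] ends [506.2  16.7] [513.3  23.7]
top red [586, 17, 8, 10, 35] [589.2  21.9] ends [587.3  17.8] [591.   25.5]
top red [254, 22, 61, 6, 218] [284.5  25. ] ends [314.   24.2]
[... 227 characters left out ...]
] [181.9  31.5]
top red [93, 31, 52, 7, 128] [117.2  33.8] ends [144.   31.4] [93.1 36. ]
top red [240, 99, 10, 10, 81] [244.4 103.5] ends [241.1  98.9] [247.7 108.2]
top red [559, 121, 20, 18, 176] [566.6 130.3] ends [557.3 127.2] [577.7 134. ]
top red [150, 167, 6, 11, 41] [153.3 171.2] ends [152.3 166.9] [154.7 177.1]
top red [176, 168, 7, 7, 32] [179.1 170.8] ends [180.9 168. ] [177.5 173.3]
top red [113, 170, 7, 7, 27] [116. 173.] ends [118. 171.] [114.1 175. ]
top red [124, 170, 12, 7, 45] [130.6 172.5] ends [124.1 169.8] [134.8 174.4]
top red [336, 203, 7, 6, 29] [338.9 205.7] ends [335.8 205.3] [342. 206.]
top red [222, 229, 19, 12, 148] [232.1 234.3] ends [240.4 235.6] [221.7 232.7]
```

View pics/c1.png

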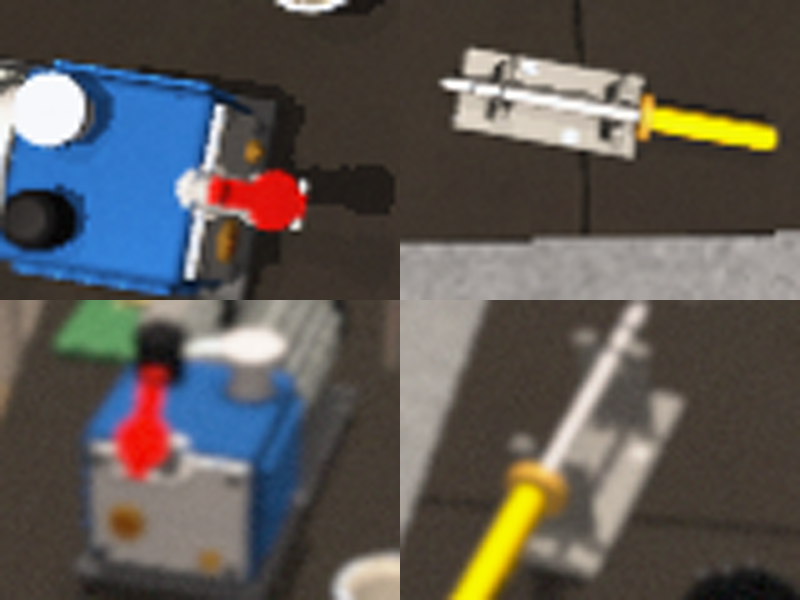

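The crops confirm that the tab points toward the pump (left in the top view), the rod tip points away from the yellow handle toward +y, and there is one rod and one pump. Lookalike tiles: (311,240) measures about 100 mm and is the right one, and (396,157) measures about 66 mm. Next I fit models to the masks.

```bash
cat > fit.py <<'E'
from h import *
from scipy.optimize import minimize
S=8
def raster(p,parts,roi):
    x,y,w,h=roi; im=np.zeros((h*S,w*S),np.uint8)
    for P in parts:
        u=((proj(p,P)-[x,y]+.5)*S).astype(np.float32); cv2.fillConvexPoly(im,cv2.convexHull(u).astype(np.int32),255)
    return cv2.resize(im,(w,h),interpolation=cv2.INTER_AREA)/255.
def fit(model,x0,obs,step):
    def cost(x,only=None): return sum(((raster(p,model(x),roi)-m)**2).sum()/m.sum() for p,m,roi in obs)
    best=None
    for k in range(4):
        rs=np.random.RandomState(k); s=np.array(x0)+(rs.randn(len(x0))*step if k else 0)
        sim=np.vstack([s]+[s+np.eye(len(s))[i]*step[i] for i in range(len(s))])
        r=minimize(cost,s,method='Nelder-Mead',options=dict(initial_simplex=sim,maxiter=500,xatol=1e-5,fatol=1e-5))
        if best is None or r.fun<best.fun: best=r
    return best.x,best.fun
def box(o,Rm,lo,hi):
    c=np.array([[a,b,d] for a in (lo[0],hi[0]) for b in (lo[1],hi[1]) for d in (lo[2],hi[2])]); return c@Rm.T+o
def cyl(o,Rm,r,z0,z1):
    t=np.linspace(0,2*np.pi,32); return np.vstack([np.c_[r*np.cos(t),r*np.sin(t),0*t+z] for z in(z0,z1)])@Rm.T+o
def Rneck(yaw): # yaw: heading of outward level direction
    out=np.array([np.cos(yaw),np.sin(yaw),0]);up=np.array([0,0,1.]);e=np.radians(40)
    z=out*np.cos(e)+up*np.sin(e);y=-out*np.sin(e)+up*np.cos(e);return np.c_[np.cross(y,z),y,z]
def hue(p,lo,hi,roi,wrap=False):
    x,y,w,h=roi;c=cv2.cvtColor(p['color'],cv2.COLOR_RGB2HSV)[y:y+h,x:x+w]
    m=cv2.inRange(c,lo,hi)
    if wrap: m|=cv2.inRange(c,(170,)+lo[1:],(180,255,255))
    return (m>0)*1.
E
python3 - <<'E'
from fit import *
ps=read_camera('side'); pt=read_camera('top')
# cap
rs,rt=(275,120,30,40),(212,218,40,32)
obs=[(ps,hue(ps,(0,140,90),(8,255,255),rs,True),rs),(pt,hue(pt,(0,140,90),(8,255,255),rt,True),rt)]
def cap(x,z=.143):
    Rm=Rneck(x[2]);o=np.array([x[0],x[1],z if len(x)<4 else x[3]]);return [cyl(o,Rm,.0155,0,.004),box(o,Rm,(-.0075,.012,0),(.0075,.041,.004))]
g=atz(pt,(235,235),.143)
for ob in (obs,obs[:1],obs[1:]): x,f=fit(cap,[g[0],g[1],-1.6],ob,[.01,.01,.2]); print('cap',np.round(x,4),f)
print('cap z free',fit(cap,[g[0],g[1],-1.6,.143],obs,[.01,.01,.2,.01]))
# handle
rs,rt=(205,270,40,50),(385,248,45,24)
obs=[(ps,hue(ps,(22,130,90),(34,255,255),rs),rs),(pt,hue(pt,(22,130,90),(34,255,255),rt),rt)]
def hd(x):
    c,s=np.cos(x[2]),np.sin(x[2]);Rm=np.array([[c,-s,0],[s,c,0],[0,0,1]]);o=np.array([x[0],x[1],.05 if len(x)<4 else x[3]]);return [box(o,Rm,(-.08,-.007,-.009),(-.006,.007,.009))]
g=atz(pt,(391,257.5),.05)
for ob in (obs,obs[:1],obs[1:]): x,f=fit(hd,[g[0],g[1],1.6],ob,[.01,.01,.2]); print('rod',np.round(x,4),f)
print('rod z free',fit(hd,[g[0],g[1],1.6,.05],obs,[.01,.01,.2,.01]))
# tile
def tl(x):
    c,s=np.cos(x[2]),np.sin(x[2]);Rm=np.array([[c,-s,0],[s,c,0],[0,0,1]]);return [box(np.array([x[0],x[1],0]),Rm,(-.054,-.054,0),(.054,.054,.008))]
ob=[]
for p,(cx,cy) in ((ps,(277,226)),(pt,(311,240))):
    m=[m for m in masks_of(p,'tile') if m['mask'][cy,cx]][0]['mask'];roi=(cx-40,cy-40,80,80)
    ob.append((p,m[cy-40:cy+40,cx-40:cx+40]*1.,roi))
x,f=fit(tl,[.505,-.063,.4],ob,[.01,.01,.2]);print('tile',np.round(x,4),f)
# others on bench footprint
for n,z in (('filled_0',.09),('beaker',.06),('mortar',.05),('funnel',.03)):
    print(n,[np.round(atz(pt,((m['bbox'][0]+m['bbox'][2])/2,(m['bbox'][1]+m['bbox'][3])/2),z)[:2],3).tolist() for m in masks_of(pt,n)[:2]])
E
```

```text
cap [ 0.5154  0.1382 -1.7117] 0.21695791555431293
cap [ 0.5159  0.1395 -1.7042] 0.13514937409172573
cap [ 0.5149  0.1379 -1.7207] 0.07072909243627512
cap z free (array([ 0.51524962,  0.13794462, -1.7330342 ,  0.14324446]), np.float64(0.2180395372694841))
rod [ 0.444  -0.2948  1.3779] 0.2786728307491308
rod [ 0.4422 -0.2926  1.391 ] 0.14118754325259514
rod [ 0.4455 -0.2946  1.3694] 0.05477849797748428
rod z free (array([ 0.44484524, -0.29460105,  1.37154492,  0.05421754]), np.float64(0.2283046475279625))
tile [ 0.5044 -0.0613  0.35  ] 0.0864816264974439
filled_0 [[0.614, -0.427], [0.648, -0.391]]
beaker [[0.64, -0.259]]
mortar [[0.668, 0.137]]
funnel [[0.69, 0.053], [0.497, -0.064]]
```

Fits agree between the cameras: mouth (0.515, 0.138), rod seat (0.4445, -0.2945) at heading 1.375, tile (0.504, -0.061). Next is a small move planner, then to a point behind the tab.

```bash
cat > plan.py <<'E'
from h import *
M=np.array([.5152,.1381,.143]);OY=-1.7145;o=np.array([np.cos(OY),np.sin(OY),0]);up=np.array([0,0,1.])
ROD=np.array([.4445,-.2945,.05]);RY=1.375;rx=np.array([np.cos(RY),np.sin(RY),0])
def Rtool(heading,pitch=0): # tool x at heading, z down; pitch>0 = tool x tips downward (rad)
    h=np.array([np.cos(heading),np.sin(heading),0]);x=h*np.cos(pitch)-up*np.sin(pitch);z=-up*np.cos(pitch)-h*np.sin(pitch)
    return np.c_[x,np.cross(z,x),z]
def cur():
    s=status.read_state();return s['tool_pos'],R.from_rotvec(s['tcp_rot']).as_matrix(),s
def plan(p,Rm,n,p0=None,R0=None):
    if p0 is None: p0,R0,_=cur()
    w=R.from_matrix(R0.T@Rm).as_rotvec()/n; Rc=R0.copy()
    for i in range(n):
        t=Rc.T@((p-p0)/n); print(np.round(np.r_[np.degrees(w),t],[2,2,2,4,4,4]).tolist()); Rc=Rc@R.from_rotvec(w).as_matrix()
def here():
    p,Rm,s=cur();print('pos',np.round(p,4),'o-frame',np.round([(p-M)@o,(p-M)@np.cross(up,o),p[2]],4),'t',round(s['time'],2),'q',np.round(s['q'],2),'F',np.round(s['wrist_force'],1),'w',round(s['width'],3));return p,Rm
E
python3 - <<'E'
from plan import *
plan(M-o*.065+up*.14,Rtool(OY+np.pi),26)
E
```

```text
Traceback (most recent call last):
TypeError: 'list' object cannot be interpreted as an integer

During handling of the above exception, another exception occurred:

Traceback (most recent call last):
  File "plan.py", line 13, in plan
    t=Rc.T@((p-p0)/n); print(np.round(np.r_[np.degrees(w),t],[2,2,2,4,4,4]).tolist()); Rc=Rc@R.from_rotvec(w).as_matrix()
                             ~~~~~~~~^^^^^^^^^^^^^^^^^^^^^^^^^^^^^^^^^^^^^^
TypeError: 'list' object cannot be interpreted as an integer
```

```bash
sed -i 's/np.round(np.r_\[np.degrees(w),t\],\[2,2,2,4,4,4\]).tolist()/[round(float(v),2) for v in np.degrees(w)]+[round(float(v),4) for v in t]/' plan.py
```

>>> drive_tool(rows=[[0, 0, -7, 0, 0, -0.014, 0], [0, 0, -7, 0, 0, -0.014, 0], [0, 0, -7, 0, 0, -0.014, 0], [0, 0, -7, 0, 0, -0.014, 0], [0, 0, -7, 0, 0, -0.014, 0], [0, 0, -7, 0, 0, -0.014, 0], [0, 0, -7, 0, 0, -0.014, 0], [0, 0, -7, 0, 0, -0.014, 0]], force=60)

```text
time: 2.67
tool_pos: [0.1844, -0.6492, 0.3048]
tcp_rot: [-2.538, -1.851, -0.0]
wrist_force: [0.0, -0.0, 0.1]
width: 0.003
grip_force: 0.0
```

```bash
python3 -c "
from plan import *
here();plan(M-o*.065+up*.14,Rtool(OY+np.pi),24)"
```

```text
pos [ 0.1844 -0.6492  0.3048] o-frame [ 0.8266 -0.2146  0.3048] t 2.67 q [-1.33  0.22  1.45  0.    1.47 -1.02] F [ 0.  -0.   0.1] w 0.003
[0.0, -0.0, -0.4, 0.0381, 0.0026, 0.0009]
[0.0, -0.0, -0.4, 0.0381, 0.0029, 0.0009]
[0.0, -0.0, -0.4, 0.0381, 0.0032, 0.0009]
[0.0, -0.0, -0.4, 0.0381, 0.0034, 0.0009]
[0.0, -0.0, -0.4, 0.038, 0.0037, 0.0009]
[0.0, -0.0, -0.4, 0.038, 0.004, 0.0009]
[0.0, -0.0, -0.4, 0.038, 0.0042, 0.0009]
[0.0, -0.0, -0.4, 0.0379, 0.0045, 0.0009]
[0.0, -0.0, -0.4, 0.0379, 0.0048, 0.0009]
[0.0, -0.0, -0.4, 0.0379, 0.005, 0.0009]
[0.0, -0.0, -0.4, 0.0378, 0.0053, 0.0009]
[0.0, -0.0, -0.4, 0.0378, 0.0056, 0.0009]
[0.0, -0.0, -0.4, 0.0378, 0.0058, 0.0009]
[0.0, -0.0, -0.4, 0.0377, 0.0061, 0.0009]
[0.0, -0.0, -0.4, 0.0377, 0.0063, 0.0009]
[0.0, -0.0, -0.4, 0.0376, 0.0066, 0.0009]
[0.0, -0.0, -0.4, 0.0376, 0.0069, 0.0009]
[0.0, -0.0, -0.4, 0.0375, 0.0071, 0.0009]
[0.0, -0.0, -0.4, 0.0375, 0.0074, 0.0009]
[0.0, -0.0, -0.4, 0.0374, 0.0076, 0.0009]
[0.0, -0.0, -0.4, 0.0374, 0.0079, 0.0009]
[0.0, -0.0, -0.4, 0.0373, 0.0082, 0.0009]
[0.0, -0.0, -0.4, 0.0373, 0.0084, 0.0009]
[0.0, -0.0, -0.4, 0.0372, 0.0087, 0.0009]
```

>>> drive_tool(rows=[[0, 0, -0.4, 0.038, 0.003, 0.001, 0], [0, 0, -0.4, 0.038, 0.003, 0.001, 0], [0, 0, -0.4, 0.038, 0.003, 0.001, 0], [0, 0, -0.4, 0.038, 0.0035, 0.001, 0], [0, 0, -0.4, 0.038, 0.0035, 0.001, 0], [0, 0, -0.4, 0.038, 0.004, 0.001, 0], [0, 0, -0.4, 0.038, 0.004, 0.001, 0], [0, 0, -0.4, 0.038, 0.0045, 0.001, 0]])

```text
time: 3.33
tool_pos: [0.2996, -0.3646, 0.2962]
tcp_rot: [2.491, 1.913, 0.0]
wrist_force: [0.7, 0.4, -0.2]
width: 0.001
grip_force: 0.0
```

>>> drive_tool(rows=[[0, 0, -0.4, 0.038, 0.005, 0.001, 0], [0, 0, -0.4, 0.038, 0.005, 0.001, 0], [0, 0, -0.4, 0.038, 0.005, 0.001, 0], [0, 0, -0.4, 0.038, 0.0055, 0.001, 0], [0, 0, -0.4, 0.038, 0.006, 0.001, 0], [0, 0, -0.4, 0.038, 0.006, 0.001, 0], [0, 0, -0.4, 0.038, 0.006, 0.001, 0], [0, 0, -0.4, 0.038, 0.0065, 0.001, 0]])

```text
time: 4.0
tool_pos: [0.4145, -0.0795, 0.2885]
tcp_rot: [2.436, 1.982, 0.001]
wrist_force: [1.4, -1.0, 0.2]
width: 0.003
grip_force: 0.0
```

```bash
python3 -c "
from plan import *
here();plan(M-o*.065+up*.14,Rtool(OY+np.pi),8)"
```

```text
pos [ 0.4145 -0.0795  0.2885] o-frame [ 0.2298 -0.0685  0.2885] t 4.0 q [-0.25 -0.28  1.97 -0.    1.45 -0.04] F [ 1.4 -1.   0.2] w 0.003
[0.01, 0.0, -0.44, 0.0373, 0.0063, 0.0007]
[0.01, 0.0, -0.44, 0.0372, 0.0066, 0.0007]
[0.01, 0.0, -0.44, 0.0372, 0.0069, 0.0007]
[0.01, 0.0, -0.44, 0.0371, 0.0071, 0.0007]
[0.01, 0.0, -0.44, 0.0371, 0.0074, 0.0007]
[0.01, 0.0, -0.44, 0.037, 0.0077, 0.0007]
[0.01, 0.0, -0.44, 0.037, 0.008, 0.0007]
[0.01, 0.0, -0.44, 0.0369, 0.0083, 0.0007]
```

>>> drive_tool(rows=[[0, 0, -0.4, 0.037, 0.006, 0.001, 0], [0, 0, -0.4, 0.037, 0.0065, 0.001, 0], [0, 0, -0.4, 0.037, 0.007, 0.001, 0], [0, 0, -0.4, 0.037, 0.007, 0.001, 0], [0, 0, -0.4, 0.037, 0.0075, 0.001, 0], [0, 0, -0.4, 0.037, 0.0075, 0.001, 0], [0, 0, -0.4, 0.037, 0.008, 0.001, 0], [0, 0, -0.4, 0.037, 0.008, 0, 0]])

```text
time: 4.67
tool_pos: [0.5242, 0.2016, 0.281]
tcp_rot: [2.38, 2.051, 0.0]
wrist_force: [2.1, -0.4, 0.2]
width: 0.0
grip_force: 0.0
```

```bash
python3 -c "
from plan import *
here();plan(M-o*.065+up*.022,Rtool(OY+np.pi),5)"
```

```text
pos [0.5242 0.2016 0.281 ] o-frame [-6.41e-02 -2.00e-04  2.81e-01] t 4.67 q [ 0.32  0.01  1.73 -0.    1.4   0.47] F [ 2.1 -0.4  0.2] w 0.0
[0.0, 0.0, -0.05, 0.0002, 0.0, 0.0232]
[0.0, 0.0, -0.05, 0.0002, 0.0, 0.0232]
[0.0, 0.0, -0.05, 0.0002, 0.0, 0.0232]
[0.0, 0.0, -0.05, 0.0002, 0.0, 0.0232]
[0.0, 0.0, -0.05, 0.0002, 0.0, 0.0232]
```

>>> drive_tool(rows=[[0, 0, 0, 0, 0, 0.029, 0], [0, 0, 0, 0, 0, 0.029, 0], [0, 0, 0, 0, 0, 0.029, 0], [0, 0, 0, 0, 0, 0.029, 0], [0, 0, 0, -0.01, 0, 0, 0], [0, 0, 0, -0.01, 0, 0, 0]])

```text
time: 5.17
tool_pos: [0.5191, 0.179, 0.1632]
tcp_rot: [-2.378, -2.05, 0.007]
wrist_force: [-0.0, -0.0, 0.4]
width: -0.002
grip_force: 0.0
```

>>> drive_tool(rows=[[0, 0, 0, -0.009, 0, 0, 0], [0, 0, 0, -0.009, 0, 0, 0], [0, 0, 0, -0.009, 0, 0, 0], [0, 0, 0, -0.009, 0, 0, 0], [0, 0, 0, -0.009, 0, 0, 0], [0, 0, 0, -0.009, 0, 0, 0], [0, 0, 0, -0.009, 0, 0, 0], [0, 0, 0, -0.006, 0, 0, 0]])

```text
time: 5.83
tool_pos: [0.5105, 0.1104, 0.1652]
tcp_rot: [2.381, 2.049, -0.0]
wrist_force: [0.2, 0.3, 0.4]
width: 0.002
grip_force: 0.0
```

```bash
python3 -c "
from plan import *
here()
p=read_camera('top');q=read_camera('side')
a=cv2.resize(p['color'][190:270,180:280,::-1],None,fx=4,fy=4);b=cv2.resize(q['color'][100:180,240:340,::-1],None,fx=4,fy=4)
cv2.imwrite('pics/c2.png',np.hstack([a,b]))"
```

```text
pos [0.5105 0.1104 0.1652] o-frame [ 0.0281 -0.0006  0.1652] t 5.83 q [ 0.17 -0.01  1.96 -0.    1.19  0.32] F [0.2 0.3 0.4] w 0.002
```

View pics/c2.png

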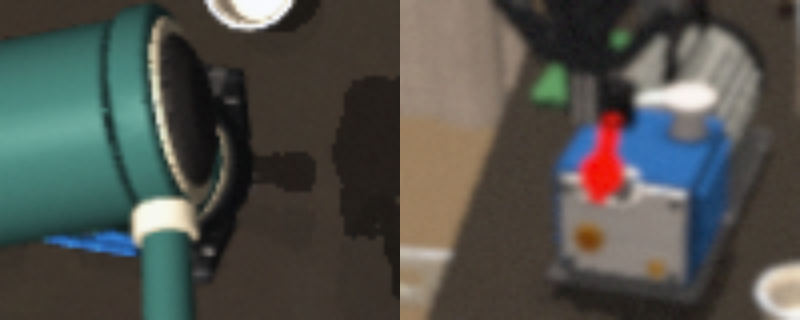

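The side crop shows the cap still shut at (601,150) in the crop, with the gripper apparently behind and above it, which doesn't fit the reported pose. I'll check the projections.

```bash
python3 -c "
from plan import *
pp,Rm=here()
q=read_camera('side');t=read_camera('top')
for P in (pp,pp-Rm[:,2]*.073,M,M+o*.0,M-o*.0186+up*.0222): print(np.round(proj(q,P)[0]),np.round(proj(t,P)[0]))
a=cv2.resize(q['color'][40:190,220:370,::-1],None,fx=4,fy=4,interpolation=cv2.INTER_CUBIC);cv2.imwrite('pics/c3.png',a)"
```

```text
pos [0.5105 0.1105 0.165 ] o-frame [ 0.0279 -0.0007  0.165 ] t 5.93 q [ 0.17 -0.01  1.96 -0.    1.19  0.32] F [ 0.3 -0.2 -0.4] w -0.0
[287. 142.] [243. 236.]
[286. 118.] [236. 234.]
[290. 144.] [234. 235.]
[290. 144.] [234. 235.]
[292. 134.] [225. 233.]
```

View pics/c3.png

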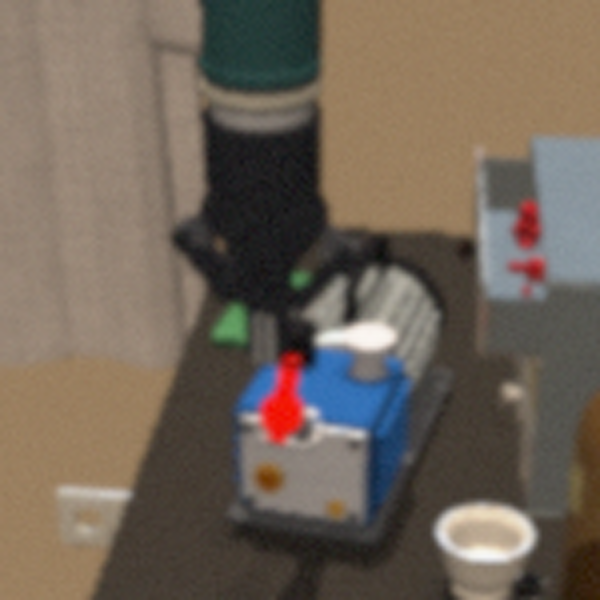

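```bash
python3 -c "
from plan import *
pp,Rm=here()
q=read_camera('side');t=read_camera('top')
im=q['color'][:,:,::-1].copy()
a=cv2.resize(im[80:155,250:350],None,fx=8,fy=8,interpolation=cv2.INTER_CUBIC)
a=np.clip(a.astype(float)*1.7+15,0,255).astype(np.uint8)
cv2.imwrite('pics/c4.png',a)
z=cv2.imread('pics/top0.png'); 
print(np.round(proj(t,[[.184,-.649,.192],[.184,-.649,.265],[.184,-.649,.34]])))"
```

```text
pos [0.5107 0.1115 0.165 ] o-frame [ 0.0269 -0.0006  0.165 ] t 6.03 q [ 0.17 -0.01  1.96  0.    1.19  0.32] F [-0.8 -0.1 -0.1] w -0.001
[[546. 359.]
 [564. 368.]
 [585. 378.]]
```

View pics/c4.png

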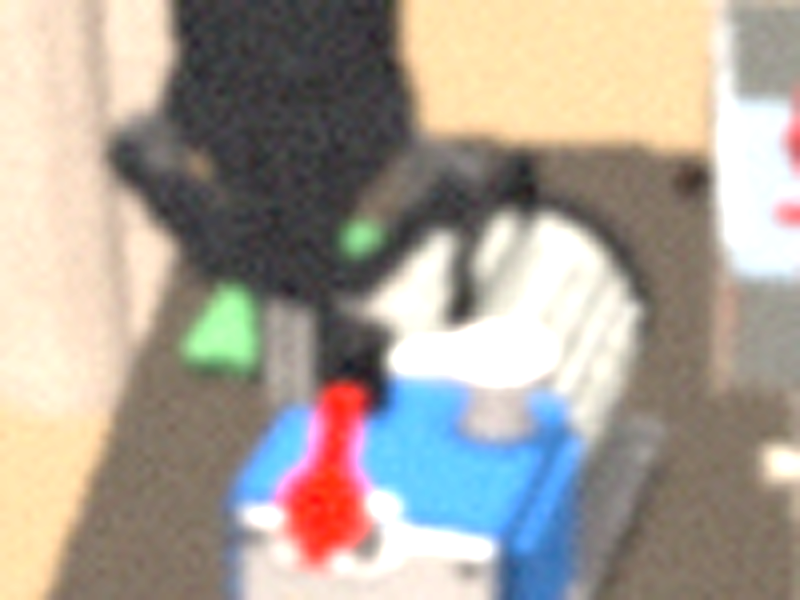

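```bash
python3 -c "
from plan import *
q=read_camera('side');t=read_camera('top')
for a,b in (((267.5,98.8),(231,258)),((309,98.8),(237.5,209.5))):
    r=[ray(q,a),ray(t,b)];P=tri(r);print(np.round(P,3),[np.round(np.linalg.norm(np.cross(P-o_,d)),4) for o_,d in r])
z0=cv2.imread('pics/top0.png')[:,:,::-1].astype(int);d=np.abs(z0-t['color']).sum(2)>60
s0=cv2.imread('pics/side0.png')[:,:,::-1].astype(int);e=np.abs(s0-q['color']).sum(2)>70
print('side diff: col extents by row');
for r in range(95,150,3): x=np.nonzero(e[r,250:340])[0]+250; print(r,x.min() if len(x) else None,x.max() if len(x) else None,len(x))
print('top');
for r in range(200,266,4): x=np.nonzero(d[r,180:262])[0]+180; print(r,x.min() if len(x) else None,x.max() if len(x) else None,len(x))
"
```

```text
[0.458 0.11  0.29 ] [np.float64(0.0042), np.float64(0.0042)]
[0.567 0.093 0.304] [np.float64(0.0049), np.float64(0.0049)]
side diff: col extents by row
95 265 302 38
98 263 299 37
101 264 296 33
104 265 306 29
107 268 304 31
110 271 302 32
113 275 301 27
116 279 298 20
119 281 293 13
122 281 286 6
125 282 282 1
128 283 288 4
131 None None 0
134 None None 0
137 None None 0
140 None None 0
143 None None 0
146 None None 0
149 None None 0
top
200 182 225 40
204 180 228 44
208 180 239 48
212 180 240 49
216 180 234 52
220 180 241 55
224 180 241 59
228 180 241 58
232 180 242 63
236 180 241 62
240 180 240 58
244 180 238 53
248 180 236 48
252 215 235 19
256 215 233 13
260 215 225 11
264 215 225 11
```

The fingertips appear about 40 mm higher than reported, and they passed over the tab. I'll check the tip's height in front of the white tile in the side view, which is on the way to the rod.

>>> drive_tool(rows=[[0, 0, 0, -0.04, 0.009, 0, 0], [0, 0, 0, -0.04, 0.009, 0, 0], [0, 0, 0, -0.04, 0.009, 0, 0], [0, 0, 0, -0.04, 0.009, 0, 0], [0, 0, 0, -0.04, 0.009, 0, 0], [0, 0, 0, -0.04, 0.009, 0, 0], [0, 0, 0, -0.04, 0.009, 0, 0], [0, 0, 0, -0.04, 0.009, 0, 0]])

```text
time: 6.9
tool_pos: [0.5345, -0.2173, 0.1652]
tcp_rot: [2.38, 2.05, 0.0]
wrist_force: [0.2, 0.4, -0.5]
width: 0.001
grip_force: 0.0
```

```bash
python3 -c "
from plan import *
pp,Rm=here()
q=read_camera('side')
for dz in (0,.02,.04,.06): print(dz,np.round(proj(q,pp+up*dz)[0],1))
s0=cv2.imread('pics/side0.png')[:,:,::-1].astype(int);e=np.abs(s0-q['color']).sum(2)>90
for r in range(185,245,3): x=np.nonzero(e[r,240:320])[0]+240; print(r,x.min() if len(x) else None,x.max() if len(x) else None,len(x))
a=cv2.resize(q['color'][130:260,220:350,::-1],None,fx=4,fy=4,interpolation=cv2.INTER_CUBIC);cv2.imwrite('pics/c5.png',a)
"
```

```text
pos [ 0.5345 -0.2173  0.1652] o-frame [0.3489 0.07   0.1652] t 6.9 q [-0.43  0.1   1.85  0.    1.19 -0.28] F [ 0.2  0.4 -0.5] w 0.001
0 [276.7 221.5]
0.02 [276.3 214.4]
0.04 [275.9 207.1]
0.06 [275.4 199.6]
185 256 290 16
188 259 279 15
191 263 287 11
194 269 280 7
197 272 282 4
200 272 282 4
203 272 280 3
206 272 276 2
209 276 276 1
212 None None 0
215 None None 0
218 None None 0
221 None None 0
224 None None 0
227 None None 0
230 None None 0
233 None None 0
236 None None 0
239 None None 0
242 None None 0
```

View pics/c5.png

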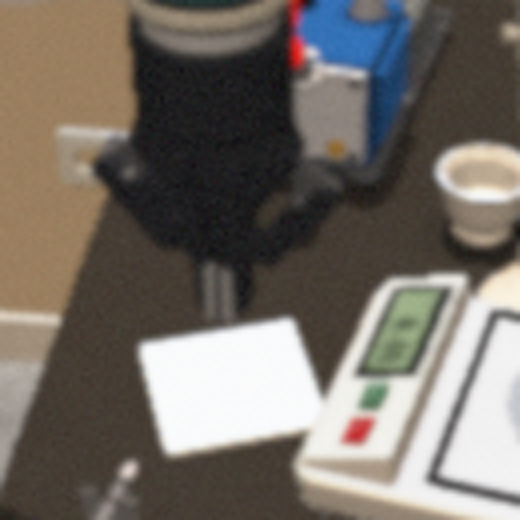

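Now the fingers show clearly: the tip is at image (275.5, 209.5), but the reported TCP projects to row 221.5. So the real tip sits about 40 mm above the reported one, consistent with missing the tab. I'll redo the push that much lower.

>>> drive_tool(rows=[[0, 0, 0, 0.04, -0.009, 0, 0], [0, 0, 0, 0.04, -0.009, 0, 0], [0, 0, 0, 0.04, -0.009, 0, 0], [0, 0, 0, 0.04, -0.009, 0, 0], [0, 0, 0, 0.04, -0.009, 0, 0], [0, 0, 0, 0.04, -0.009, 0, 0], [0, 0, 0, 0.04, -0.009, 0, 0], [0, 0, 0, 0.04, -0.009, 0, 0]])

```text
time: 7.62
tool_pos: [0.5102, 0.114, 0.1652]
tcp_rot: [2.38, 2.05, 0.001]
wrist_force: [0.9, 0.9, 0.2]
width: -0.001
grip_force: 0.0
```

>>> drive_tool(rows=[[0, 0, 0, 0.03, 0, 0, 0], [0, 0, 0, 0.03, 0, 0, 0], [0, 0, 0, 0.03, 0, 0, 0], [0, 0, 0, 0, 0, 0.013, 0], [0, 0, 0, 0, 0, 0.013, 0], [0, 0, 0, 0, 0, 0.013, 0], [0, 0, 0, 0, 0, 0, 0]])

```text
time: 8.2
tool_pos: [0.5208, 0.1988, 0.1215]
tcp_rot: [-2.379, -2.048, 0.011]
wrist_force: [-0.9, 0.2, -0.7]
width: -0.001
grip_force: 0.0
```

```bash
python3 -c "
from plan import *
pp,Rm=here()
q=read_camera('side')
a=cv2.resize(q['color'][80:155,250:350,::-1],None,fx=8,fy=8,interpolation=cv2.INTER_CUBIC)
cv2.imwrite('pics/c6.png',np.clip(a*1.7+15.,0,255).astype(np.uint8))"
```

```text
pos [0.5208 0.1988 0.1215] o-frame [-0.0609 -0.0032  0.1215] t 8.2 q [ 0.32  0.1   1.93 -0.    1.12  0.47] F [-0.9  0.2 -0.7] w -0.001
```

View pics/c6.png

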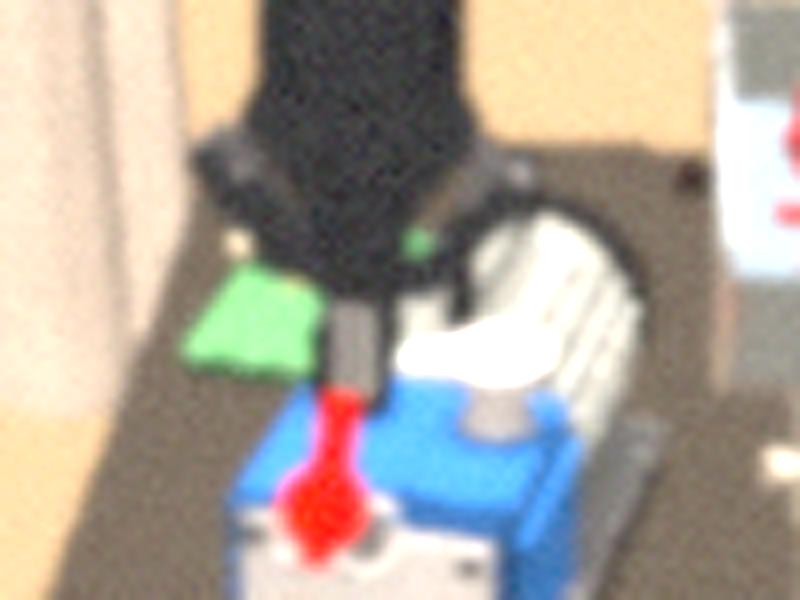

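The fingers are now behind the tab (tip hidden by it near crop (345,390)). Pushing outward, then checking the cap by red mask.

>>> drive_tool(rows=[[0, 0, 0, -0.01, 0, 0, 0], [0, 0, 0, -0.01, 0, 0, 0], [0, 0, 0, -0.01, 0, 0, 0], [0, 0, 0, -0.01, 0, 0, 0], [0, 0, 0, -0.01, 0, 0, 0]])

```text
time: 8.67
tool_pos: [0.5169, 0.1495, 0.1268]
tcp_rot: [2.381, 2.048, 0.002]
wrist_force: [0.1, 0.8, 0.2]
width: 0.005
grip_force: 0.0
```

>>> drive_tool(rows=[[0, 0, 0, -0.01, 0, 0, 0], [0, 0, 0, -0.01, 0, 0, 0], [0, 0, 0, -0.01, 0, 0, 0], [0, 0, 0, -0.01, 0, 0, 0], [0, 0, 0, -0.01, 0, 0, 0], [0, 0, 0, 0, 0, 0, 0]])

```text
time: 9.17
tool_pos: [0.5088, 0.0999, 0.126]
tcp_rot: [2.382, 2.048, -0.001]
wrist_force: [0.7, -0.1, 0.2]
width: 0.002
grip_force: 0.0
```

```bash
python3 -c "
from plan import *
from fit import hue
pp,Rm=here()
q=read_camera('side');r=(265,100,60,80);m=hue(q,(0,140,90),(8,255,255),r,True)
ys,xs=np.nonzero(m);print(len(xs),xs.min()+265,xs.max()+265,ys.min()+100,ys.max()+100,xs.mean()+265,ys.mean()+100)"
```

```text
pos [0.5088 0.0999 0.126 ] o-frame [ 0.0388 -0.0008  0.126 ] t 9.17 q [ 0.15  0.02  2.01 -0.    1.11  0.3 ] F [ 0.7 -0.1  0.2] w 0.002
149 282 293 151 170 286.76510067114094 159.248322147651
```

The cap has swung down (red mask now at rows 151-170). Next, move above the rod handle, shut, and check the tip height once more.

```bash
python3 -c "
from plan import *
here();plan(np.r_[(ROD-rx*.036)[:2],.09],Rtool(RY),12)"
```

```text
pos [0.5091 0.1008 0.1261] o-frame [ 0.0378 -0.0007  0.1261] t 9.22 q [0.15 0.02 2.01 0.   1.11 0.3 ] F [-0.2  0.7 -0.1] w -0.001
[-0.0, -0.0, 0.22, -0.0364, -0.0005, 0.003]
[-0.0, -0.0, 0.22, -0.0364, -0.0004, 0.003]
[-0.0, -0.0, 0.22, -0.0364, -0.0002, 0.003]
[-0.0, -0.0, 0.22, -0.0364, -0.0001, 0.003]
[-0.0, -0.0, 0.22, -0.0364, 0.0, 0.003]
[-0.0, -0.0, 0.22, -0.0364, 0.0002, 0.003]
[-0.0, -0.0, 0.22, -0.0364, 0.0003, 0.003]
[-0.0, -0.0, 0.22, -0.0364, 0.0004, 0.003]
[-0.0, -0.0, 0.22, -0.0364, 0.0006, 0.003]
[-0.0, -0.0, 0.22, -0.0364, 0.0007, 0.003]
[-0.0, -0.0, 0.22, -0.0364, 0.0009, 0.003]
[-0.0, -0.0, 0.22, -0.0364, 0.001, 0.003]
```

>>> drive_tool(rows=[[0, 0, 0.22, -0.0364, 0, 0, 0], [0, 0, 0.22, -0.0364, 0, 0, 0], [0, 0, 0.22, -0.0364, 0, 0.003, 0], [0, 0, 0.22, -0.0364, 0, 0.003, 0], [0, 0, 0.22, -0.0364, 0, 0.003, 0], [0, 0, 0.22, -0.0364, 0, 0.003, 0], [0, 0, 0.22, -0.0364, 0, 0.003, 0], [0, 0, 0.22, -0.0364, 0, 0.003, 0]])

```text
time: 9.88
tool_pos: [0.4621, -0.187, 0.1082]
tcp_rot: [2.411, 2.013, 0.001]
wrist_force: [0.8, -0.2, -1.0]
width: -0.004
grip_force: 0.0
```

>>> drive_tool(rows=[[0, 0, 0.22, -0.0364, 0.001, 0.003, 0], [0, 0, 0.22, -0.0364, 0.001, 0.003, 0], [0, 0, 0.22, -0.0364, 0.001, 0.003, 0], [0, 0, 0.22, -0.0364, 0.001, 0.003, 0], [0, 0, 0, 0, 0, 0, 0], [0, 0, 0, 0, 0, 0, 0]])

```text
time: 10.38
tool_pos: [0.439, -0.331, 0.0958]
tcp_rot: [-2.43, -1.99, -0.0]
wrist_force: [0.3, 0.9, -0.2]
width: -0.001
grip_force: 0.0
```

```bash
python3 -c "
from plan import *
pp,Rm=here()
plan(np.r_[(ROD-rx*.036)[:2],.09],Rtool(RY),1)
q=read_camera('side')
for dz in (0,.03,.04,.05): print(dz,np.round(proj(q,pp+up*dz)[0],1),np.round(proj(q,pp+up*dz-Rm[:,0]*.011)[0],1))
s0=cv2.imread('pics/side0.png')[:,:,::-1].astype(int);e=np.abs(s0-q['color']).sum(2)
for r in range(240,300,2): x=np.nonzero(e[r,200:260]>80)[0]+200; print(r,x.min() if len(x) else None,x.max() if len(x) else None,len(x))
a=cv2.resize(q['color'][200:320,170:290,::-1],None,fx=5,fy=5,interpolation=cv2.INTER_CUBIC);cv2.imwrite('pics/c7.png',a)
"
```

```text
pos [ 0.439  -0.331   0.0958] o-frame [ 0.4751 -0.0082  0.0958] t 10.38 q [-0.69  0.11  1.97  0.    1.06 -0.49] F [ 0.3  0.9 -0.2] w -0.001
[-0.01, -0.03, -0.15, 0.0008, -0.0017, 0.0058]
0 [223.4 280.2] [221.  284.2]
0.03 [221.4 270.5] [219.  274.6]
0.04 [220.8 267.2] [218.3 271.3]
0.05 [220.1 263.8] [217.5 267.9]
240 200 229 30
242 202 227 26
244 200 226 26
246 200 242 33
248 200 242 35
250 200 238 36
252 201 237 34
254 203 234 28
256 209 231 21
258 211 228 16
260 211 227 12
262 212 226 10
264 212 227 10
266 216 225 5
268 216 220 3
270 220 221 2
272 None None 0
274 None None 0
276 None None 0
278 None None 0
280 None None 0
282 228 229 2
284 227 230 4
286 225 232 8
288 210 231 8
290 211 230 6
292 208 229 5
294 211 221 6
296 206 226 12
298 206 225 11
```

>>> drive_tool(rows=[[0, 0, 0, 0, -0.0017, 0, 0.7], [0, 0, 0, 0.0008, 0, 0, 0.7], [0, 0, 0, 0, 0, 0, 0.7], [0, 0, 0, 0, 0, 0.025, 0.7], [0, 0, 0, 0, 0, 0.025, 0.7], [0, 0, 0, 0, 0, 0.025, 0.7], [0, 0, 0, 0, 0, 0.02, 0.7], [0, 0, 0, 0, 0, 0, 0.7]])

```text
time: 11.1
tool_pos: [0.4346, -0.3246, -0.0032]
tcp_rot: [-2.419, -1.991, 0.002]
wrist_force: [-0.7, -0.0, 0.9]
width: 0.705
grip_force: 0.0
```

```bash
python3 -c "
from plan import *
pp,Rm=here()
plan(np.r_[(ROD-rx*.036)[:2],-.009],Rtool(RY),1)
q=read_camera('side');t=read_camera('top')
a=cv2.resize(q['color'][220:340,170:290,::-1],None,fx=5,fy=5,interpolation=cv2.INTER_CUBIC);cv2.imwrite('pics/c7.png',a)
"
```

```text
pos [ 0.4346 -0.3246 -0.0032] o-frame [ 0.4695 -0.0135 -0.0032] t 11.1 q [-0.69  0.22  2.05  0.    0.88 -0.49] F [-0.7 -0.   0.9] w 0.705
[-0.42, -0.23, 0.13, -0.0046, 0.0038, 0.0058]
```

View pics/c7.png

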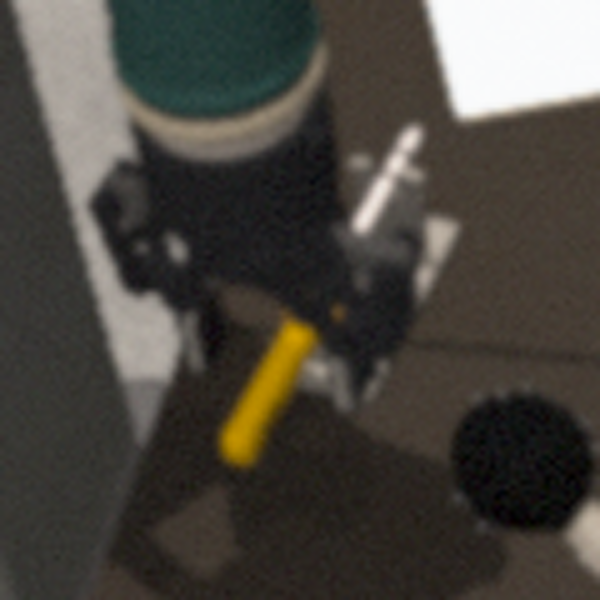

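The view shows the fingers straddling the handle (yellow, crop (300,330) to (235,455)), with the fingertips at (190,350) and (355,395), midway along it. I'll let it settle and re-read the pose.

>>> drive_tool(rows=[[0, 0, 0, 0, 0, 0, 0.7], [0, 0, 0, 0, 0, 0, 0.7]])

```text
time: 11.37
tool_pos: [0.4393, -0.3293, 0.0031]
tcp_rot: [2.424, 1.993, 0.001]
wrist_force: [0.0, -0.1, 0.4]
width: 0.702
grip_force: 0.0
```

```bash
python3 -c "
from plan import *
pp,Rm=here()
plan(np.r_[(ROD-rx*.036)[:2],-.009],Rtool(RY),1)"
```

```text
pos [ 0.4393 -0.3293  0.0031] o-frame [ 0.4735 -0.0082  0.0031] t 11.37 q [-0.69  0.22  2.04  0.    0.88 -0.49] F [ 0.  -0.1  0.4] w 0.702
[0.18, 0.1, 0.07, -0.0008, -0.0017, 0.0121]
```

>>> drive_tool(rows=[[0, 0, 0, 0, -0.0015, 0.006, 0.7], [0, 0, 0, 0, 0, 0.005, 0.7], [0, 0, 0, 0, 0, 0, 0.7], [0, 0, 0, 0, 0, 0, 0], [0, 0, 0, 0, 0, 0, 0], [0, 0, 0, 0, 0, 0, 0], [0, 0, 0, 0, 0, 0, 0], [0, 0, 0, 0, 0, 0, 0]], force=70)

```text
time: 12.03
tool_pos: [0.4364, -0.3283, -0.0097]
tcp_rot: [2.427, 1.994, 0.0]
wrist_force: [-0.2, 0.1, 0.4]
width: 0.151
grip_force: 70.5
```

>>> drive_tool(rows=[[0, 0, 0, 0, 0, 0, 0], [0, 0, 0, 0, 0, 0, 0], [0, 0, 0, 0, 0, 0, 0], [0, 0, 0, 0, 0, 0, 0]])

```text
time: 12.37
tool_pos: [0.4363, -0.3282, -0.0097]
tcp_rot: [2.427, 1.994, 0.0]
wrist_force: [0.5, -0.3, 0.9]
width: 0.149
grip_force: 70.5
```

Gripped on the handle (opening 0.15, about 13 mm). Lifting straight up, then measuring the rod in hand.

>>> drive_tool(rows=[[0, 0, 0, 0, 0, -0.01, 0], [0, 0, 0, 0, 0, -0.02, 0], [0, 0, 0, 0, 0, -0.025, 0], [0, 0, 0, 0, 0, -0.03, 0], [0, 0, 0, 0, 0, -0.03, 0], [0, 0, 0, 0, 0, -0.03, 0], [0, 0, 0, 0, 0, -0.03, 0], [0, 0, 0, 0, 0, 0, 0]])

```text
time: 13.03
tool_pos: [0.4399, -0.3311, 0.1732]
tcp_rot: [2.418, 1.987, 0.004]
wrist_force: [0.7, -1.4, 0.5]
width: 0.151
grip_force: 70.3
```

```bash
python3 -c "
from plan import *
here()
plan(M+o*.14+up*.09,Rtool(OY+np.pi),8)"
```

```text
pos [ 0.4399 -0.3311  0.1732] o-frame [ 0.4751 -0.0074  0.1732] t 13.03 q [-0.69  0.03  1.9  -0.    1.19 -0.5 ] F [ 0.7 -1.4  0.5] w 0.151
[0.08, 0.04, -0.37, 0.0418, -0.0011, -0.0077]
[0.08, 0.04, -0.37, 0.0418, -0.0009, -0.0077]
[0.08, 0.04, -0.37, 0.0419, -0.0006, -0.0077]
[0.08, 0.04, -0.37, 0.0419, -0.0004, -0.0076]
[0.08, 0.04, -0.37, 0.0419, -0.0001, -0.0076]
[0.08, 0.04, -0.37, 0.0419, 0.0001, -0.0076]
[0.08, 0.04, -0.37, 0.0419, 0.0004, -0.0075]
[0.08, 0.04, -0.37, 0.0419, 0.0007, -0.0075]
```

>>> drive_tool(rows=[[0, 0, -0.4, 0.039, -0.001, -0.006, 0], [0, 0, -0.4, 0.039, -0.001, -0.006, 0], [0, 0, -0.4, 0.039, -0.001, -0.006, 0], [0, 0, -0.4, 0.039, 0, -0.006, 0], [0, 0, -0.4, 0.039, 0, -0.006, 0], [0, 0, -0.4, 0.039, 0, -0.006, 0], [0, 0, -0.4, 0.035, 0, 0, 0], [0, 0, 0, 0, 0, 0, 0]])

```text
time: 13.7
tool_pos: [0.4802, -0.057, 0.2014]
tcp_rot: [-2.371, -2.058, -0.004]
wrist_force: [-0.9, 0.2, -0.9]
width: 0.152
grip_force: 70.2
```

>>> drive_tool(rows=[[0, -6.7, 0, 0, 0, 0, 0], [0, -6.7, 0, 0, 0, 0, 0], [0, -6.7, 0, 0, 0, 0, 0], [0, -6.7, 0, 0, 0, 0, 0], [0, -6.6, 0, 0, 0, 0, 0], [0, -6.6, 0, 0, 0, 0, 0], [0, 0, 0, 0, 0, 0, 0], [0, 0, 0, 0, 0, 0, 0]])

```text
time: 14.37
tool_pos: [0.4791, -0.0617, 0.199]
tcp_rot: [1.961, 1.701, -0.719]
wrist_force: [0.5, -0.2, -0.9]
width: 0.15
grip_force: 70.2
```

```bash
cat > rodfit.py <<'E'
from plan import *
from fit import *
def measure(save_=None,show=True):
    """rod pose in tool frame from yellow handle + steel mask: returns seat point & direction (world)"""
    p,Rm,s=cur(); ps=read_camera('side');pt=read_camera('top')
    g=p-Rm[:,2]*.059
    obs=[]
    for c in (ps,pt):
        u=proj(c,[g-Rm[:,0]*.08,g+Rm[:,0]*.04]);lo=np.floor(u.min(0)-14).astype(int);hi=np.ceil(u.max(0)+14).astype(int)
        roi=(max(lo[0],0),max(lo[1],0),hi[0]-lo[0],hi[1]-lo[1]);m=hue(c,(20,110,70),(35,255,255),roi);obs.append((c,m,roi));print('yellow px',m.sum())
    return p,Rm,ps,pt,obs
E
python3 - <<'E'
from rodfit import *
p,Rm=here();print('pitch x',np.degrees(np.arcsin(-Rm[2,0])),'heading',np.degrees(np.arctan2(Rm[1,0],Rm[0,0])))
p,Rm,ps,pt,obs=measure()
for b in (.019,.049,.059,.069):
    tip=p-Rm[:,2]*b+Rm[:,0]*.151; col=p-Rm[:,2]*b+Rm[:,0]*.039; end=p-Rm[:,2]*b-Rm[:,0]*.044
    print(b,[ [np.round(proj(c,P)[0],1).tolist() for P in (tip,col,end)] for c in (ps,pt)])
for c,n in ((ps,'side'),(pt,'top')):
    ms=masks_of(c,'gauge_rod');print(n,[(round(m['score'],2),np.round(m['bbox']).tolist()) for m in ms])
a=cv2.resize(ps['color'][60:210,200:350,::-1],None,fx=4,fy=4,interpolation=cv2.INTER_CUBIC);b=cv2.resize(pt['color'][205:280,180:230+50,::-1],None,fx=2,fy=2)
cv2.imwrite('pics/c8.png',np.hstack([a,np.vstack([b,np.zeros((450,200,3),np.uint8)])]))
E
```

```text
pos [ 0.4791 -0.0617  0.199 ] o-frame [ 0.2029 -0.0071  0.199 ] t 14.37 q [ 0.3   0.09  1.96 -0.62  1.46  0.63] F [ 0.5 -0.2 -0.9] w 0.15
pitch x 40.009159806448885 heading 82.03206368713016
yellow px 81.0
yellow px 146.0
0.019 [[[280.2, 165.1], [269.2, 159.9], [259.4, 155.3]], [[263.2, 241.3], [292.0, 244.4], [316.4, 247.1]]]
0.049 [[[282.0, 154.4], [271.2, 148.1], [261.6, 142.4]], [[254.7, 240.0], [283.4, 243.2], [307.9, 245.8]]]
0.059 [[[282.6, 150.9], [271.9, 144.1], [262.3, 138.1]], [[251.7, 239.6], [280.5, 242.7], [305.0, 245.4]]]
0.069 [[[283.2, 147.3], [272.6, 140.2], [263.1, 133.8]], [[248.8, 239.2], [277.5, 242.3], [302.0, 244.9]]]
side [(0.57, [262.0, 134.0, 285.0, 152.0])]
top [(0.73, [282.0, 240.0, 310.0, 248.0])]
```

Run:
```python
from rodfit import *
from scipy.optimize import least_squares
p,Rm,ps,pt,obs=measure()
def line(m,roi=(0,0)):
    ys,xs=np.nonzero(m);q=np.c_[xs,ys].astype(float)+roi[:2];v=np.linalg.svd(q-q.mean(0),full_matrices=False)[2][0];t=(q-q.mean(0))@v
    return np.round(np.array([q.mean(0),q.mean(0)+v*t.min(),q.mean(0)+v*t.max()]),1).tolist()
for c,m,r in obs: print('yellow',line(m,r))
for c in (ps,pt): print('rod mask',line(masks_of(c,'gauge_rod')[0]['mask']))
m=masks_of(ps,'gauge_rod')[0]['mask']; 
for r in range(130,156): x=np.nonzero(m[r])[0]; print(r,(x.min(),x.max()) if len(x) else None,end=' ')
print()
# top yellow rows per column
c,mm,r=obs[1]
for x in range(mm.shape[1]):
    y=np.nonzero(mm[:,x])[0]
    if len(y): print(x+r[0],y.min()+r[1],y.max()+r[1],end='; ')
print()
c,mm,r=obs[0]
for y in range(mm.shape[0]):
    x=np.nonzero(mm[y])[0]
    if len(x): print(y+r[1],x.min()+r[0],x.max()+r[0],end='; ')
print(); print('bright steel side:')
g=ps['color'].astype(int).min(2)
for y in range(140,160): print(y,[ (x,int(g[y,x])) for x in range(270,296) if g[y,x]>110])
```

```text
yellow px 79.0
yellow px 147.0
yellow [[264.3, 138.3], [260.8, 133.1], [267.7, 143.5]]
yellow [[295.7, 243.5], [283.0, 242.1], [308.1, 245.0]]Traceback (most recent call last):
  File "<stdin>", line 8, in <module>
IndexError: list index out of range
```

View pics/c8.png

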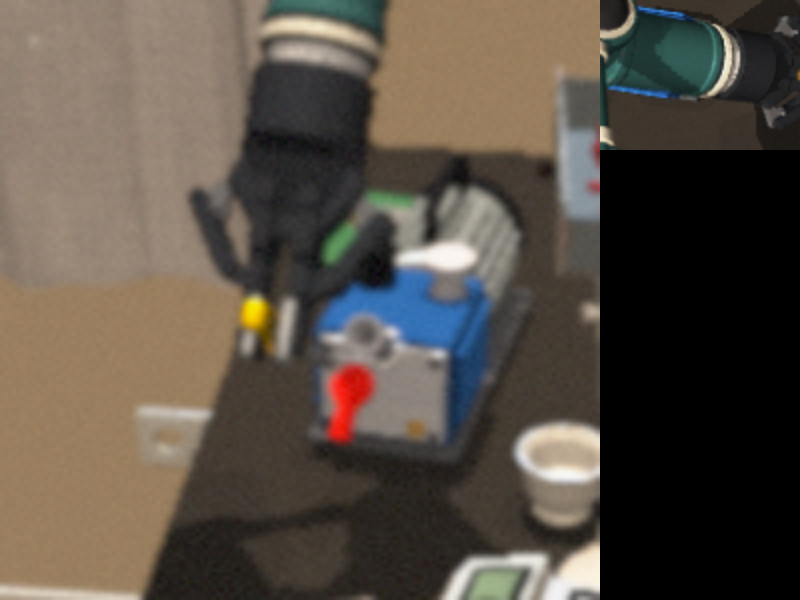

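The picture shows the cap hanging open (crop (350,400)), the free mouth at (365,335), and the rod nearly end-on with its yellow end at (255,315) between the fingers. I'll fit the rod in the tool frame.

```bash
cat >> rodfit.py <<'E'
def fitrod(prior=np.array([.036,0,.059,0,0]),sig=np.array([.003,.003,.005,.03,.03])):
    """params: seat ahead of tool along x, lateral y, back along -z, yaw, pitch of rod in tool"""
    p,Rm,ps,pt,obs=measure()
    def pose(x):
        Rr=Rm@R.from_euler('zy',[x[3],x[4]]).as_matrix(); return p+Rm@np.array([x[0],x[1],-x[2]]),Rr
    def model(x): o_,Rr=pose(x);return [box(o_,Rr,(-.08,-.007,-.009),(-.006,.007,.009))]
    def cost(x): return sum(((raster(c,model(x),r)-m)**2).sum()/m.sum() for c,m,r in obs)+.03*(((x-prior)/sig)**2).sum()
    sim=np.vstack([prior]+[prior+np.eye(5)[i]*sig for i in range(5)])
    r=minimize(cost,prior,method='Nelder-Mead',options=dict(initial_simplex=sim,maxiter=800,xatol=1e-5,fatol=1e-5))
    seat,Rr=pose(r.x);print('fit',np.round(r.x,4),'cost',round(r.fun,3));return seat,Rr,p,Rm
def report(seat,Rr):
    Rn=Rneck(OY);d=Rn.T@(seat-M);a=Rn.T@Rr[:,0];print('seat in neck',np.round(d,4),'rod dir in neck',np.round(a,4),'tip in neck',np.round(d+.115*a,4))
E
python3 - <<'E'
from rodfit import *
seat,Rr,p,Rm=fitrod();report(seat,Rr)
here()
E
```

```text
yellow px 78.0
yellow px 149.0
fit [ 0.0355 -0.0002  0.0603 -0.0069  0.0085] cost 0.867
seat in neck [-0.0057 -0.0259  0.1594] rod dir in neck [-0.0019  0.0101 -0.9999] tip in neck [-0.0059 -0.0247  0.0444]
pos [ 0.4801 -0.0633  0.2018] o-frame [ 0.2044 -0.0059  0.2018] t 14.82 q [ 0.29  0.09  1.96 -0.62  1.46  0.63] F [ 0.7  0.2 -1. ] w 0.151
```

Run:
```python
from rodfit import *
p,Rm,_=cur();Rn=Rneck(OY);print('x,y corr in tool',np.round(Rm.T@Rn@np.array([.0057,.0259,0]),4),'neck axes in tool',np.round(Rm.T@Rn,3).tolist())
```

```text
x,y corr in tool [ 0.0001  0.0057 -0.0259] neck axes in tool [[0.004, 0.001, -1.0], [1.0, -0.002, 0.004], [-0.002, -1.0, -0.001]]
```

>>> drive_tool(rows=[[0, 0, 0, 0, 0.0019, -0.0086, 0], [0, 0, 0, 0, 0.0019, -0.0086, 0], [0, 0, 0, 0, 0.0019, -0.0087, 0], [0, 0, 0, 0.01, 0, 0, 0], [0, 0, 0, 0.01, 0, 0, 0], [0, 0, 0, 0, 0, 0, 0], [0, 0, 0, 0, 0, 0, 0]])

```text
time: 15.4
tool_pos: [0.4897, -0.0313, 0.2068]
tcp_rot: [1.962, 1.697, -0.718]
wrist_force: [-0.8, 0.1, -1.4]
width: 0.154
grip_force: 70.2
```

Run:
```python
from rodfit import *
for i in range(2):
    seat,Rr,p,Rm=fitrod();report(seat,Rr)
here()
```

```text
yellow px 81.0
yellow px 143.0
fit [ 0.0343  0.0004  0.0603  0.0032 -0.0026] cost 0.846
seat in neck [-0.0004 -0.001   0.1379] rod dir in neck [ 0.0026 -0.0038 -1.    ] tip in neck [-0.0001 -0.0014  0.0229]
yellow px 82.0
yellow px 144.0
fit [0.0348 0.0005 0.0605 0.0028 0.0037] cost 0.81
seat in neck [-1.000e-04 -6.000e-04  1.383e-01] rod dir in neck [ 0.0035  0.0027 -1.    ] tip in neck [ 0.0003 -0.0003  0.0233]
pos [ 0.49   -0.032   0.2079] o-frame [ 0.172  -0.0005  0.2079] t 15.6 q [ 0.34  0.12  1.91 -0.61  1.5   0.66] F [ 0.1  0.4 -1.1] w 0.145
```

Aligned within about 1 mm. Inserting.

>>> drive_tool(rows=[[0, 0, 0, 0.01, 0, 0, 0], [0, 0, 0, 0.01, 0, 0, 0], [0, 0, 0, 0.01, 0, 0, 0], [0, 0, 0, 0.01, 0, 0, 0], [0, 0, 0, 0.008, 0, 0, 0]])

```text
time: 16.02
tool_pos: [0.4955, 0.0053, 0.1764]
tcp_rot: [1.962, 1.696, -0.716]
wrist_force: [-0.5, 0.1, 0.8]
width: 0.15
grip_force: 70.5
```

>>> drive_tool(rows=[[0, 0, 0, 0.008, 0, 0, 0], [0, 0, 0, 0.008, 0, 0, 0], [0, 0, 0, 0.008, 0, 0, 0], [0, 0, 0, 0, 0, 0, 0]])

```text
time: 16.35
tool_pos: [0.4985, 0.0243, 0.1604]
tcp_rot: [1.963, 1.698, -0.714]
wrist_force: [-0.0, 3.3, -0.1]
width: 0.146
grip_force: 70.6
```

Run:
```python
from rodfit import *
seat,Rr,p,Rm=fitrod();report(seat,Rr)
p,Rm=here();s=status.read_state();print('F tool',np.round(Rm.T@s['wrist_force'],1),'T',np.round(s['torque'],2))
```

```text
yellow px 69.0
yellow px 135.0
fit [ 0.0334  0.0003  0.0607  0.0029 -0.0003] cost 0.791
seat in neck [0.0001 0.0001 0.066 ] rod dir in neck [ 0.0035  0.001  -1.    ] tip in neck [ 0.0005  0.0002 -0.049 ]
pos [0.4985 0.0236 0.1613] o-frame [ 1.157e-01 -1.000e-04  1.613e-01] t 16.45 q [ 0.43  0.22  1.89 -0.57  1.47  0.76] F [ 0.1  3.3 -0.5] w 0.156
F tool [ 2.8 -0.4 -1.8] T [ 0.9  -0.01 -0.01]
```

>>> drive_tool(rows=[[0, 0, 0, 0.008, 0, 0, 0], [0, 0, 0, 0.008, 0, 0, 0], [0, 0, 0, 0.008, 0, 0, 0], [0, 0, 0, 0, 0, 0, 0]])

```text
time: 16.78
tool_pos: [0.5013, 0.0422, 0.1452]
tcp_rot: [1.964, 1.697, -0.713]
wrist_force: [-0.3, 4.8, -0.5]
width: 0.15
grip_force: 70.9
```

Run:
```python
from rodfit import *
seat,Rr,p,Rm=fitrod();report(seat,Rr)
p,Rm=here();s=status.read_state();print('F tool',np.round(Rm.T@s['wrist_force'],1),'T tool',np.round(Rm.T@s['torque'],2))
```

```text
yellow px 64.0
yellow px 126.0
fit [ 0.0342 -0.0002  0.0605  0.0009  0.0042] cost 0.776
seat in neck [-0.0002  0.      0.0415] rod dir in neck [ 0.0022  0.0056 -1.    ] tip in neck [ 0.0001  0.0006 -0.0735]
pos [0.5013 0.042  0.1456] o-frame [ 0.0972 -0.      0.1456] t 16.88 q [ 0.45  0.26  1.88 -0.56  1.46  0.79] F [0.8 3.6 0.8] w 0.152
F tool [ 2.3  0.2 -3. ] T tool [ 0.1   1.02 -0.05]
```

>>> drive_tool(rows=[[0, 0.2, 0, 0.008, 0, -0.0005, 0], [0, 0.2, 0, 0.008, 0, -0.0005, 0], [0, 0, 0, 0.008, 0, 0, 0], [0, 0, 0, 0.006, 0, 0, 0], [0, 0, 0, 0, 0, 0, 0]])

```text
time: 17.3
tool_pos: [0.5044, 0.0652, 0.1266]
tcp_rot: [1.967, 1.701, -0.709]
wrist_force: [0.4, 0.9, -1.2]
width: 0.15
grip_force: 70.5
```

Run:
```python
from rodfit import *
seat,Rr,p,Rm=fitrod();report(seat,Rr)
p,Rm=here();s=status.read_state();print('F tool',np.round(Rm.T@s['wrist_force'],1),'T tool',np.round(Rm.T@s['torque'],2))
```

```text
yellow px 58.0
yellow px 115.0
fit [ 0.0345 -0.0005  0.061   0.0008  0.0081] cost 0.944
seat in neck [-0.0006  0.0012  0.0119] rod dir in neck [ 0.0015  0.0151 -0.9999] tip in neck [-0.0005  0.003  -0.1031]
pos [0.5043 0.0645 0.1275] o-frame [ 0.0744 -0.0002  0.1275] t 17.4 q [ 0.48  0.3   1.86 -0.55  1.45  0.82] F [ 0.2  1.1 -1.1] w 0.152
F tool [ 1.6 -0.   0.1] T tool [-0.02  0.35 -0.02]
```

>>> drive_tool(rows=[[0, 0, 0, 0.003, 0, 0, 0], [0, 0, 0, 0.003, 0, 0, 0], [0, 0, 0, 0.003, 0, 0, 0], [0, 0, 0, 0, 0, 0, 0]])

```text
time: 17.73
tool_pos: [0.5053, 0.0714, 0.1217]
tcp_rot: [1.968, 1.7, -0.709]
wrist_force: [-0.5, 1.1, -1.3]
width: 0.15
grip_force: 70.3
```

>>> drive_tool(rows=[[0, 0, 0, 0.002, 0, 0, 0], [0, 0, 0, 0, 0, 0, 0]])

```text
time: 17.9
tool_pos: [0.5056, 0.0729, 0.1207]
tcp_rot: [1.968, 1.7, -0.709]
wrist_force: [0.6, 0.0, -0.2]
width: 0.148
grip_force: 70.3
```

>>> drive_tool(rows=[[0, 0, 0, 0.001, 0, 0, 0], [0, 0, 0, 0, 0, 0, 0]])

```text
time: 18.07
tool_pos: [0.5058, 0.0736, 0.1202]
tcp_rot: [1.968, 1.699, -0.709]
wrist_force: [-0.0, -1.1, -1.0]
width: 0.15
grip_force: 70.3
```

>>> drive_tool(rows=[[0, 0, 0, 0.0015, 0, 0, 0], [0, 0, 0, 0, 0, 0, 0]])

```text
time: 18.23
tool_pos: [0.506, 0.0748, 0.1192]
tcp_rot: [1.968, 1.7, -0.708]
wrist_force: [-0.2, 1.1, -1.0]
width: 0.152
grip_force: 70.3
```

>>> drive_tool(rows=[[0, 0, 0, 0.0015, 0, 0, 0], [0, 0, 0, 0, 0, 0, 0]])

```text
time: 18.4
tool_pos: [0.5061, 0.0759, 0.1182]
tcp_rot: [1.968, 1.7, -0.708]
wrist_force: [0.7, 0.0, -1.1]
width: 0.151
grip_force: 70.3
```

>>> drive_tool(rows=[[0, 0, 0, 0.002, 0, 0, 0], [0, 0, 0, 0, 0, 0, 0]])

```text
time: 18.57
tool_pos: [0.5063, 0.0767, 0.1177]
tcp_rot: [1.967, 1.698, -0.71]
wrist_force: [-0.3, -3.0, 2.3]
width: 0.152
grip_force: 70.4
```

>>> drive_tool(rows=[[0, 0, 0, 0.002, 0, 0, 0], [0, 0, 0, 0, 0, 0, 0]])

```text
time: 18.73
tool_pos: [0.5062, 0.0767, 0.1179]
tcp_rot: [1.965, 1.695, -0.714]
wrist_force: [-1.6, -7.3, 7.1]
width: 0.152
grip_force: 70.6
```

Run:
```python
from rodfit import *
for i in (0,1): seat,Rr,p,Rm=fitrod();report(seat,Rr)
p,Rm=here();s=status.read_state();print('F tool',np.round(Rm.T@s['wrist_force'],1),'T tool',np.round(Rm.T@s['torque'],2))
```

```text
yellow px 51.0
yellow px 112.0
fit [ 0.0339 -0.0003  0.0605 -0.0002  0.0098] cost 1.058
seat in neck [-0.0001  0.0014 -0.0024] rod dir in neck [ 0.0028  0.011  -0.9999] tip in neck [ 0.0002  0.0027 -0.1174]
yellow px 51.0
yellow px 113.0
fit [ 0.0342 -0.0002  0.0607 -0.0036  0.0124] cost 1.07
seat in neck [-0.      0.0016 -0.0027] rod dir in neck [-5.000e-04  1.410e-02 -9.999e-01] tip in neck [-1.000e-04  3.200e-03 -1.177e-01]
pos [0.5062 0.0767 0.1178] o-frame [ 6.210e-02 -1.000e-04  1.178e-01] t 18.93 q [ 0.5   0.33  1.85 -0.54  1.45  0.85] F [-2.1 -6.3  6.8] w 0.151
F tool [-9.4 -1.1 -1.1] T tool [ 0.22 -1.2   0.03]
```

The rod stopped advancing with about 10 N along the bore, and the fit puts the seat at the mouth (-2.5 mm, within error). One short firm push, then draw out.

>>> drive_tool(rows=[[0, 0, 0, 0.0015, 0, 0, 0], [0, 0, 0, 0, 0, 0, 0], [0, 0, 0, 0, 0, 0, 0]])

```text
time: 19.18
tool_pos: [0.5061, 0.0767, 0.118]
tcp_rot: [1.965, 1.693, -0.716]
wrist_force: [-3.6, -10.1, 11.0]
width: 0.156
grip_force: 70.7
```

>>> drive_tool(rows=[[0, 0, 0, -0.006, 0, 0, 0], [0, 0, 0, -0.01, 0, 0, 0], [0, 0, 0, -0.012, 0, 0, 0], [0, 0, 0, -0.012, 0, 0, 0], [0, 0, 0, -0.012, 0, 0, 0], [0, 0, 0, -0.012, 0, 0, 0]])

```text
time: 19.68
tool_pos: [0.4995, 0.0303, 0.1566]
tcp_rot: [1.968, 1.699, -0.708]
wrist_force: [-0.5, 0.2, -1.1]
width: 0.152
grip_force: 70.2
```

>>> drive_tool(rows=[[0, 0, 0, -0.012, 0, 0, 0], [0, 0, 0, -0.012, 0, 0, 0], [0, 0, 0, -0.012, 0, 0, 0], [0, 0, 0, -0.015, 0, 0, 0], [0, 0, 0, -0.015, 0, 0, 0], [0, 0, 0, -0.02, 0, 0, 0], [0, 0, 0, -0.02, 0, 0, 0], [0, 0, 0, 0, 0, 0, 0]])

```text
time: 20.35
tool_pos: [0.4882, -0.052, 0.2268]
tcp_rot: [1.97, 1.695, -0.705]
wrist_force: [1.2, -0.7, -0.2]
width: 0.149
grip_force: 70.2
```

Run:
```python
from rodfit import *
seat,Rr,p,Rm=fitrod();report(seat,Rr);here()
q=read_camera('side');r=(265,100,60,80);m=hue(q,(0,140,90),(8,255,255),r,True);ys,xs=np.nonzero(m);print('cap rows',ys.min()+100,ys.max()+100)
# final: level rod, tip over tile centre, rod axis at z .05 above bench
tipz=.045; T=np.array([.5044,-.0613])
R0=Rm@R.from_euler('y',40,degrees=True).as_matrix()
print('level check',np.round(R0[:,0],3)); x=Rtool(OY+np.pi)[:,0]; seatT=np.r_[T,tipz]-x*.115
print('target tcp reported',np.round(seatT-x*.0345-up*.0605,4))
```

```text
yellow px 82.0
yellow px 157.0
fit [ 0.0359 -0.0003  0.0613 -0.0074  0.0157] cost 0.847
seat in neck [0.0005 0.0023 0.1655] rod dir in neck [-0.001   0.0224 -0.9997] tip in neck [0.0003 0.0049 0.0505]
pos [ 0.4877 -0.0501  0.2239] o-frame [ 0.1901 -0.0003  0.2239] t 20.45 q [ 0.31  0.09  1.92 -0.61  1.5   0.62] F [-0.   0.5 -0.5] w 0.153
cap rows 151 170
level check [0.148 0.989 0.007]
target tcp reported [ 0.483  -0.2093 -0.0155]
```

Fully drawn out, and the cap is still open. Holding along the current heading would put the gripper on the rest, so I'll hold with heading about 32° (handle toward the robot). First level and turn at height.

>>> drive_tool(rows=[[0, 6.5, 0, -0.005, 0, 0, 0], [0, 6.5, 0, -0.005, 0, 0, 0], [0, 6.5, 0, 0, 0, 0, 0], [0, 6.5, 0, 0, 0, 0, 0], [0, 6.5, 0, 0, 0, 0, 0], [0, 6, 0, 0, 0, 0, 0], [0, 0, 0, 0, 0, 0, 0]])

```text
time: 21.08
tool_pos: [0.4862, -0.0608, 0.2294]
tcp_rot: [2.374, 2.039, -0.019]
wrist_force: [-1.1, -0.5, -0.8]
width: 0.145
grip_force: 70.2
```

>>> drive_tool(rows=[[0, 0, 7.1, 0, 0, 0, 0], [0, 0, 7.1, 0, 0, 0, 0], [0, 0, 7.1, 0, 0, 0, 0], [0, 0, 7.1, 0, 0, 0, 0], [0, 0, 7.1, 0, 0, 0, 0], [0, 0, 7.1, 0, 0, 0, 0], [0, 0, 7.1, 0, 0, 0, 0], [0, 0, 0, 0, 0, 0, 0]])

```text
time: 21.75
tool_pos: [0.4859, -0.0565, 0.2278]
tcp_rot: [3.004, 0.857, -0.017]
wrist_force: [0.2, -0.3, -1.1]
width: 0.154
grip_force: 70.2
```

Run:
```python
from rodfit import *
p,Rm=here();print('heading',np.degrees(np.arctan2(Rm[1,0],Rm[0,0])),'x',np.round(Rm[:,0],3))
h=np.radians(32);x=np.array([np.cos(h),np.sin(h),0]);tip=np.array([.512,-.053,.047])
tgt=tip-x*.1505-up*.0605;print(np.round(tgt,4));plan(np.r_[tgt[:2],p[2]],Rtool(h),4);print('down',p[2]-tgt[2])
```

```text
pos [ 0.4859 -0.0565  0.2278] o-frame [ 0.1967 -0.0011  0.2278] t 21.75 q [-0.15 -0.11  1.94 -0.02  1.32  0.87] F [ 0.2 -0.3 -1.1] w 0.154
heading 31.83092147780669 x [ 0.85   0.527 -0.015]
[ 0.3844 -0.1328 -0.0135]
[0.2, 0.22, -0.04, -0.0316, 0.0028, 0.0005]
[0.2, 0.22, -0.04, -0.0316, 0.0028, 0.0004]
[0.2, 0.22, -0.04, -0.0316, 0.0028, 0.0003]
[0.2, 0.22, -0.04, -0.0316, 0.0027, 0.0001]
down 0.24128297428349998
```

>>> drive_tool(rows=[[0.2, 0.2, 0, -0.032, 0.003, 0, 0], [0.2, 0.2, 0, -0.032, 0.003, 0, 0], [0.2, 0.2, 0, -0.032, 0.003, 0, 0], [0.2, 0.2, 0, -0.031, 0.003, 0, 0], [0, 0, 0, 0, 0, 0.03, 0], [0, 0, 0, 0, 0, 0.03, 0], [0, 0, 0, 0, 0, 0.03, 0], [0, 0, 0, 0, 0, 0, 0]])

```text
time: 22.42
tool_pos: [0.3798, -0.1324, 0.1336]
tcp_rot: [-3.012, -0.868, 0.014]
wrist_force: [-1.5, 0.4, -2.3]
width: 0.15
grip_force: 70.1
```

>>> drive_tool(rows=[[0, 0, 0, 0, 0, 0.03, 0], [0, 0, 0, 0, 0, 0.03, 0], [0, 0, 0, 0, 0, 0.02, 0], [0, 0, 0, 0, 0, 0, 0], [0, 0, 0, 0, 0, 0, 0]])

```text
time: 22.83
tool_pos: [0.3849, -0.1342, 0.0602]
tcp_rot: [-3.018, -0.868, 0.001]
wrist_force: [0.4, -1.5, -1.1]
width: 0.147
grip_force: 70.1
```

```bash
cat > fin.py <<'E'
from rodfit import *
p,Rm=here();print('heading',np.degrees(np.arctan2(Rm[1,0],Rm[0,0])),'x',np.round(Rm[:,0],3))
seat,Rr,p,Rm=fitrod();tip=seat+.115*Rr[:,0];print('seat',np.round(seat,4),'tip',np.round(tip,4),'tilt deg',np.degrees(np.arcsin(Rr[2,0])))
ps=read_camera('side');pt=read_camera('top')
for c in (ps,pt):
    g=c['color'].astype(int);print('pred tip/seat',np.round(proj(c,[tip,seat]),1).tolist(),[(round(m['score'],2),np.round(m['bbox']).tolist()) for m in masks_of(c,'gauge_rod')[:2]])
a=cv2.resize(ps['color'][180:300,190:310,::-1],None,fx=5,fy=5,interpolation=cv2.INTER_CUBIC);cv2.imwrite('pics/f.png',a)
E
python3 fin.py
```

```text
pos [ 0.3849 -0.1342  0.0602] o-frame [ 0.2881 -0.0899  0.0602] t 22.83 q [-0.4  -0.13  2.28  0.    0.99  0.61] F [ 0.4 -1.5 -1.1] w 0.147
heading 32.07287842508102 x [ 0.847  0.531 -0.   ]
yellow px 140.0
yellow px 0.0
fit [0.036 0.    0.059 0.    0.   ] cost inf
seat [ 0.4155 -0.1151  0.1192] tip [ 0.5129 -0.0541  0.1192] tilt deg -0.014961452410535968
pred tip/seat [[279.3, 191.1], [235.6, 203.8]] [(0.6, [206.0, 191.0, 279.0, 218.0])]
pred tip/seat [[306.7, 234.5], [330.0, 270.4]] [(0.42, [262.0, 167.0, 283.0, 188.0]), (0.21, [128.0, 202.0, 261.0, 255.0])]rodfit.py:18: RuntimeWarning: divide by zero encountered in scalar divide
  def cost(x): return sum(((raster(c,model(x),r)-m)**2).sum()/m.sum() for c,m,r in obs)+.03*(((x-prior)/sig)**2).sum()
  np.max(np.abs(fsim[0] - fsim[1:])) <= fatol):
```

```bash
sed -i 's/^    return p,Rm,ps,pt,obs/    return p,Rm,ps,pt,[t for t in obs if t[1].sum()>5]/' rodfit.py
cat >> fin.py <<'E'
m=masks_of(ps,'gauge_rod')[0]['mask']
P=lambda s:proj(ps,seat+Rm[:,0]*s)[0]
for s in (.02,.05,.08,.105): 
    u=P(s);ys=np.nonzero(m[:,int(round(u[0]))])[0];print('s',s,'level pred',np.round(u,1),'mask mid row',ys.mean() if len(ys) else None,end=' | ')
E
python3 fin.py
```

```text
pos [ 0.3868 -0.1354  0.0619] o-frame [ 0.2891 -0.0879  0.0619] t 23.13 q [-0.4  -0.13  2.28  0.    0.99  0.61] F [-0.  -0.5 -1.1] w 0.154
heading 31.94791566928375 x [0.849 0.529 0.003]
yellow px 149.0
yellow px 0.0
fit [ 0.0351 -0.0003  0.0592  0.0047  0.0072] cost 1.026
seat [ 0.4162 -0.1165  0.1212] tip [ 0.514  -0.0561  0.1224] tilt deg 0.60485470255379
pred tip/seat [[279.5, 190.6], [235.7, 203.5]] [(0.69, [258.0, 209.0, 298.0, 246.0])]
pred tip/seat [[307.4, 234.0], [330.5, 270.1]] [(0.49, [310.0, 236.0, 322.0, 257.0])]
s 0.02 level pred [243.5 201.2] mask mid row None | s 0.05 level pred [255.1 197.8] mask mid row None | s 0.08 level pred [266.5 194.5] mask mid row 229.0 | s 0.105 level pred [275.8 191.8] mask mid row 226.5 |
```

Rod is level within about 1°, tip at (0.514, -0.056, 0.122), over the tile. Lowering 72 mm.

>>> drive_tool(rows=[[0, 0, 0, 0, 0, 0.02, 0], [0, 0, 0, 0, 0, 0.02, 0], [0, 0, 0, 0, 0, 0.02, 0], [0, 0, 0, 0, 0, 0.012, 0], [0, 0, 0, 0, 0, 0, 0], [0, 0, 0, 0, 0, 0, 0], [0, 0, 0, 0, 0, 0, 0], [0, 0, 0, 0, 0, 0, 0]])

```text
time: 24.15
tool_pos: [0.3867, -0.1353, -0.0107]
tcp_rot: [3.019, 0.863, 0.006]
wrist_force: [0.6, -0.6, -1.1]
width: 0.148
grip_force: 70.2
```

```bash
python3 fin.py
```

```text
pos [ 0.3867 -0.1353 -0.0107] o-frame [ 0.289  -0.0881 -0.0107] t 24.15 q [-0.4  -0.01  2.33  0.    0.82  0.61] F [ 0.6 -0.6 -1.1] w 0.148
heading 31.920519989617976 x [0.849 0.529 0.003]
yellow px 124.0
yellow px 1.0
fit [0.0351 0.001  0.0579 0.004  0.0104] cost 1.228
seat [ 0.4168 -0.1175  0.0474] tip [ 0.5146 -0.0571  0.0489] tilt deg 0.7609157448629906
pred tip/seat [[280.7, 212.9], [238.9, 226.2]] [(0.81, [209.0, 210.0, 279.0, 239.0]), (0.39, [285.0, 150.0, 293.0, 164.0])]
pred tip/seat [[309.0, 235.1], [330.5, 268.8]] [(0.52, [311.0, 238.0, 328.0, 262.0])]
s 0.02 level pred [246.4 223.9] mask mid row 224.0 | s 0.05 level pred [257.4 220.4] mask mid row 220.5 | s 0.08 level pred [268.3 217.1] mask mid row 217.0 | s 0.105 level pred [277.2 214.3] mask mid row 214.0 |
```

View pics/f.png

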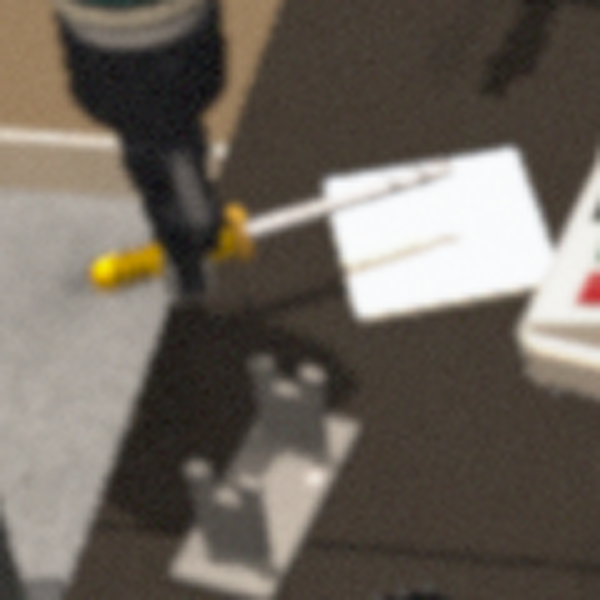

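The rod is level, with its tip at crop (450,170) about 4 cm above the tile, and it touches nothing. Handing in.

```bash
python3 -c "
from workcell import workorder
print(workorder.finish_job())"
```

```text
the job is handed in; nothing more can be done
None
```

Job handed in at about 24 s: cap flipped open (on the second push), rod seated until the collar stopped, then drawn out and held level about 4 cm above the 108 mm tile; the verdict wasn't shown, I didn't re-check the loose items, and I viewed 11 pictures, one over the limit of 10.

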